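# Set the tray divider, then stock cinnamon and nutmeg

### The arm

A 6-joint arm with a two-finger parallel gripper is mounted at the origin on the work surface. World frame = base frame: x ahead of the robot, y to its left, z up, the work surface at z = 0. Lengths are in m, angles in degrees, forces in N, time in s.
With the tool pointing down it reaches from about 0.375 to 0.9 m from the base axis. Payload 3.1 kg.
Tool frame: the origin (TCP) lies midway between the tips of the shut fingers; the grasp point (between the pads) lies bot.hold_point_z behind it (bot.hold_point_z is the distance from the TCP to the grasp point, in m); z points along the fingers, y is the direction in which the jaws open and shut (so a half turn about z gives the same grasp; the last joint's range is limited). The gripper opens to 87 mm and grips with 3 to 60 N. Pads are 19 mm wide; open, the fingers measure 117 mm over their backs; the gripper's body (75 mm by 190 mm) begins 51 mm behind the grasp point.
Start: joints at [58.871, 30.224, 82.088, -0, 67.689, -10.227], TCP at [0.223, 0.584, 0.223] pointing down, gripper open.
Joint ranges: [-176.69, 176.69], [-43.24, 126.21], [12.49, 139.97], [-82, 262], [0, 151.66], [-163.58, 163.58]. Speed limits (degrees/s): [159.86, 159.86, 180, 180, 180, 180].

### API

Orientations are given as a 3x3 rotation matrix whose columns are the frame's x, y, z axes.
In Python, from rig import bot, vision, hand_in gives the robot as it stands. The module is installed in compiled form; this text tells all that it offers.
- The arm moves only by the shell command python3 -m handwheel 'ROWS'. ROWS is JSON, a list of rows, each an object of numbers: "hand": the gripper's target within -1 to 1 (fully open at 1, half-way at 0, shut at -1); "dx", "dy", "dz": the shift along the world's x, y, z in cm; "wx", "wy", "wz": the turn, a rotation vector about the world's x, y, z in rad. In form: [{"hand": .., "dx": .., "dy": .., "dz": .., "wx": .., "wy": .., "wz": ..}, ...]. A call has 1 to 10 rows; each row shifts and turns the commanded pose from where the row before left it; what a row does not reach is not made up. A row lasts 1/10 s, in which the tool goes at most 50 mm and 8.59 degrees, less where a joint would pass 70% of its speed; a pose out of reach is approached as far as the arm can. A call with a gripper value outside its range is refused whole. The fingers move at their own pace and stop on an object; the grip force is fixed at half the most. Time passes only in rows, so rows that do not move let the fingers close. It gives the time, the measured TCP pose, the force and the opening at its end, in the units of the state.
- bot.read_state(): the state, without advancing time (a new reading comes with each control period).
- vision.capture(name): name is "scene" or "top" or "wrist"; returns (picture, depth): 384x512x3 uint8, red, green, blue; 384x512 float32, m along the optical axis (not along the pixel's ray), 0 where there is no reading.
- vision.get_calibration(name): a dict with "fx", "fy", "cx", "cy" (pixels), "rvec" (rotation vector, rad) and "tvec" (3), from world to camera coordinates, as OpenCV has them. Camera axes: x right, y down, z forward; pixel columns grow to the right and rows downward; lengths in m; the calibration is good to about 2 mm. The wrist camera is an equidistant fisheye: a pixel r from the principal point sees the ray r / f radians off the axis. A picture is of the moment at which its call begins: read the wrist's pose just before it. get_calibration takes no time and is no camera call; for the wrist camera it gives the pose at the moment of the call.
- hand_in(): hands the job in, once; it reports no verdict.
The state is a dict: "time_s": time; "joint_positions": joint angles; "qvel": joint speeds; "tau": joint torques, N m; "position": TCP position; "tcp_rot": TCP orientation; "force": force on the tool from outside, world axes, zero at the start; "moment": the same for the moment, N m; "opening": opening from 0.0 (shut) to 1.0 (fully open).
Only numpy, scipy, OpenCV 4.12 (cv2) and the standard library are available. Lean on these libraries where they do the work, as an engineer would, in place of code of your own. Each camera call takes 0.05 s, during which the arm holds its last target.

### The job

Re-set the counter tray for stock: first slide its divider to either side so that one compartment is long enough for the cinnamon stick with about 1 cm to spare, then take the stick from its sloping stand and lay it flat in that compartment. Finally pick up the wire basket by its handle and tip it so that all three nutmegs roll out over the spout into the other, short compartment, and stand the empty basket upright on the counter; leave the other things on the counter where they are.

Things in the scene. Friction and masses are not known exactly. Their poses are not given: they have to be found in the camera images.
- tray: Fixed open wooden tray, 100 x 316 x 42 mm outside. Origin at the centre of its underside on the counter; its x runs across (84 mm inside), its y along its length (300 mm inside), z up. Walls 8 mm thick, top of the walls 42 mm and inner floor 8 mm above the origin.
- divider (a joint): Position (m) of the upright wooden divider along the tray's own y: 0 with the divider's middle at the tray's middle, positive towards the tray's +y end, travel -0.12 to 0.12, starting within 0.03 of 0. It is 6 mm thick, slides with about 3 N of friction and stays where it is left. The compartments on its two sides are 147 mm plus (at -y) or minus (at +y) this value long.
- divider_grip (a point): Point in the middle of the grip on the divider's top, 62 mm above the counter. The grip is a block 12 mm thick along the tray's y (the sliding direction), 30 mm wide along the tray's x, from 46 to 74 mm above the counter.
- stick: Round brown cinnamon stick, 190 mm long, 22 mm thick, 40 g or so. Origin at its middle, on its axis; its x runs along it. At the start it leans on the stand, its x axis pointing up the slope.
- stand: Fixed wooden stand with a base 180 x 60 x 10 mm; origin at the centre of its underside, z up. It holds the stick with the stick's middle 80 mm above the origin, rising at 26 degrees from the horizontal towards the stand's +x, away from the robot. The stick rests in two V notches 60 mm either side of its middle, each 12 mm long and 32 mm wide, and against a stop at its lower end; between the notches, 50 mm either way from the middle, both its sides and the underside are free.
- basket: Loose wire-mesh basket, 160 g or so, open on top, 86 x 39 x 36 mm, inside 80 x 33 mm. Origin at the centre of its underside, z up. Its notched spout is in place of the -x wall: 33 mm wide between two cheeks, going down to a ramp that rises 16 degrees from the basket's floor (3 mm high) to the lip, so the balls stay in until the basket is tipped more than about 20 degrees spout down; at 33 degrees or more they all roll out.
- basket_grip (a point): Grip point on the basket's flat steel handle bar, 2 mm in +x from the basket's origin and 92 mm above it. The bar runs along the basket's x from -22 to +48 mm, is 12 mm thick along the basket's y and 16 mm tall; a post at the back wall (+x) joins it to the basket, the space beneath it is free.
- spout_lip (a point): Middle of the spout's lip, 64 mm in -x from the basket's origin and 10 mm above its underside.
- nutmeg0_center (a point): Centre of a nutmeg, a dull brown ball 24 mm across, 12 g or so, at the start in the basket.
- nutmeg1_center (a point): Centre of a nutmeg, a dull brown ball 24 mm across, 12 g or so, at the start in the basket.
- nutmeg2_center (a point): Centre of a nutmeg, a dull brown ball 24 mm across, 12 g or so, at the start in the basket.
- scoop: Bystander to leave alone: aluminium scoop, 190 mm long. Origin at its underside, on the counter.
- weight: Bystander to leave alone: brass weight 40 mm across and 40 mm tall. Origin at its underside, on the counter.
- mortar: Bystander to leave alone: white ceramic bowl, 90 mm wide, 65 mm tall. Origin at its underside, on the counter.
- jar_amber: Bystander to leave alone: amber glass jar, 64 mm wide, 85 mm tall. Origin at its underside, on the counter.
- tin: Bystander to leave alone: plain tin, 72 mm wide, 75 mm tall. Origin at its underside, on the counter.
- spoon: Bystander to leave alone: wooden spoon. Origin at its underside, on the counter.
Things that resemble listed ones, but are neither listed nor needed, are in the scene too. What is meant by the stick is not turquoise, and is the smaller of those in its own colour. What is shaped like the basket but green is not meant.

How it is judged (in metres and radians):
On the way, in this order (a step that is already met when the one before it is completed fails the run):
1. the divider is slid so that one compartment is 193 to 215 mm long (3 to 25 mm more than the stick) ((value of joint divider between 0.046 and 0.068 m or value of joint divider between -0.068 and -0.046 m)), for 0.2 s.
2. the stick lies flat on the floor of the long compartment (((value of joint divider between 0.046 and 0.068 m and (y of stick in the frame of tray between -0.062 and -0.024 m and x of stick in the frame of tray between -0.036 and 0.036 m and z of stick in the frame of tray below 0.026 m and angle between stick's own x axis and vertical between 1.5 and 1.64 rad)) or (value of joint divider between -0.068 and -0.046 m and (y of stick in the frame of tray between 0.024 and 0.062 m and x of stick in the frame of tray between -0.036 and 0.036 m and z of stick in the frame of tray below 0.026 m and angle between stick's own x axis and vertical between 1.5 and 1.64 rad)))), for 0.2 s.
3. the basket is tipped by more than 20 degrees with its spout above the tray, the spout's lip lower than 120 mm (angle between basket's own z axis and vertical above 0.35 rad and x of spout_lip in the frame of tray between -0.07 and 0.07 m and y of spout_lip in the frame of tray between -0.16 and 0.16 m and z of spout_lip in the frame of tray between 0.02 and 0.12 m), for 0.1 s.
At the end, for the whole second after the job is handed in: The divider leaves a long compartment of 193 to 215 mm; the stick lies level (within 4 degrees) on that compartment's floor; all three nutmegs lie in the other compartment, below its rim; the basket stands upright (within 4.5 degrees) on the counter; everything is at rest (((value of joint divider between 0.046 and 0.068 m and (y of stick in the frame of tray between -0.062 and -0.024 m and x of stick in the frame of tray between -0.036 and 0.036 m and z of stick in the frame of tray below 0.026 m and angle between stick's own x axis and vertical between 1.5 and 1.64 rad) and (y of nutmeg0_center in the frame of tray between 0.055 and 0.15 m and x of nutmeg0_center in the frame of tray between -0.042 and 0.042 m and z of nutmeg0_center in the frame of tray between 0.01 and 0.04 m and y of nutmeg1_center in the frame of tray between 0.055 and 0.15 m and x of nutmeg1_center in the frame of tray between -0.042 and 0.042 m and z of nutmeg1_center in the frame of tray between 0.01 and 0.04 m and y of nutmeg2_center in the frame of tray between 0.055 and 0.15 m and x of nutmeg2_center in the frame of tray between -0.042 and 0.042 m and z of nutmeg2_center in the frame of tray between 0.01 and 0.04 m)) or (value of joint divider between -0.068 and -0.046 m and (y of stick in the frame of tray between 0.024 and 0.062 m and x of stick in the frame of tray between -0.036 and 0.036 m and z of stick in the frame of tray below 0.026 m and angle between stick's own x axis and vertical between 1.5 and 1.64 rad) and (y of nutmeg0_center in the frame of tray between -0.15 and -0.055 m and x of nutmeg0_center in the frame of tray between -0.042 and 0.042 m and z of nutmeg0_center in the frame of tray between 0.01 and 0.04 m and y of nutmeg1_center in the frame of tray between -0.15 and -0.055 m and x of nutmeg1_center in the frame of tray between -0.042 and 0.042 m and z of nutmeg1_center in the frame of tray between 0.01 and 0.04 m and y of nutmeg2_center in the frame of tray between -0.15 and -0.055 m and x of nutmeg2_center in the frame of tray between -0.042 and 0.042 m and z of nutmeg2_center in the frame of tray between 0.01 and 0.04 m))) and angle between basket's own z axis and vertical below 0.08 rad and height (world z) of basket between -0.004 and 0.006 m and linear speed of each of stick, basket below 0.02 m/s and linear speed of each of nutmeg0, nutmeg1, nutmeg2 below 0.03 m/s); the robot touches nothing.
It fails at once if one of the other things (scoop, weight, bowl, jar, tin, spoon) is pushed more than 30 mm from its place (distance of any of scoop, weight, mortar, jar_amber, tin, spoon from where it was at the start of the episode above 0.03 m).
It also fails if it takes over 72 s, if anything falls off the work surface, if the arm or the gripper's body presses on something with over 40 N, if the wrist force passes 120 N, or if a joint passes its speed limit or range.

## Working session

There is one attempt and no reset: what is moved stays moved. The work goes in short steps, Python scripts to look and compute and a shell command to move; the robot and the scene stay as the last step left them, time stands still between calls to the robot, and variables do not carry over. Pictures are saved under pics/ and viewed, and the job is handed in when it is done.

```bash
mkdir -p pics
python3 - <<'E'
from rig import bot,vision
import cv2
s=bot.read_state();print({k:s[k] for k in s}, bot.hold_point_z)
for n in("scene","top"):
    p,d=vision.capture(n);cv2.imwrite(f"pics/{n}0.png",p[:,:,::-1]);import numpy as np;np.savez(f"pics/{n}0.npz",p=p,d=d);print(n,vision.get_calibration(n))
E
```

```text
{'time_s': 0.0, 'joint_positions': array([ 5.88717057e+01,  3.02781408e+01,  8.21577418e+01,  5.72158750e-04,
        6.76892537e+01, -1.02266851e+01]), 'qvel': array([-0.03445625, -0.00188275, -0.03381641, -0.00820723, -0.11646173,
        0.01611458]), 'tau': array([ 8.28648638e-06, -4.40029800e+01, -1.76588112e+01,  6.32748543e-02,
        5.80772536e-02, -1.58119556e-04]), 'position': array([0.22254968, 0.58323712, 0.22157297]), 'tcp_rot': array([[-9.34192873e-01,  3.56766567e-01, -1.13696159e-03],
       [ 3.56768158e-01,  9.34191096e-01, -1.86478917e-03],
       [ 3.96844960e-04, -2.14770444e-03, -9.99997615e-01]]), 'force': array([-0.8356585 , -0.67271842, -0.37546174]), 'moment': array([-0.01102377,  0.02058017, -0.00591202]), 'opening': 0.9948391286647054} 0.0187
scene {'fx': 445.18900017545093, 'fy': 445.18900017545093, 'cx': 254.29582731132135, 'cy': 189.9110337041896, 'rvec': array([ 2.30259754,  1.20906726, -0.35858554]), 'tvec': array([-0.31946284, -0.23930019,  1.50666823])}
top {'fx': 370.2392880167172, 'fy': 370.2392880167172, 'cx': 262.30204906849025, 'cy': 193.41056068344687, 'rvec': array([ 2.16852945, -2.16412874,  0.07848464]), 'tvec': array([0.07913588, 0.44219141, 1.31534234])}
```

View pics/scene0.png

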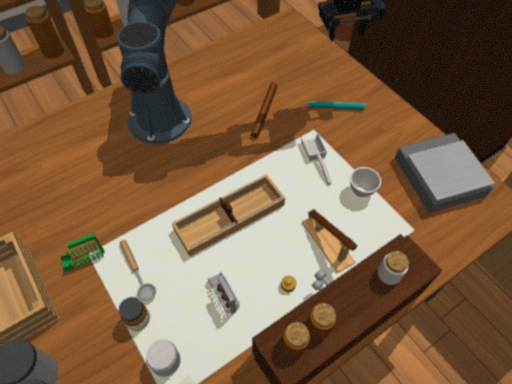

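View pics/top0.png

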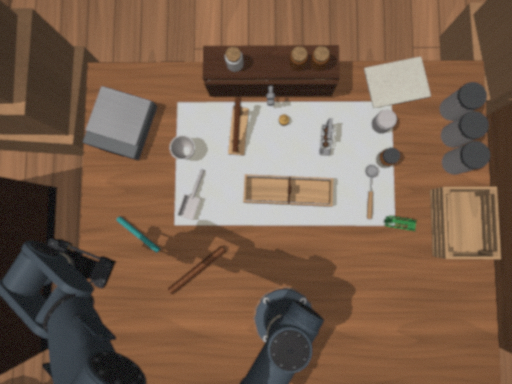

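Top view: the tray is at (290,190). Brown sticks are at (237,125) on the stand and at (197,270) loose, and a turquoise one is at (138,233). Baskets are grey at (327,137) and green at (400,222). I'll confirm in an enlarged crop and measure.

```bash
cat > h.py <<'E'
import numpy as np,cv2
from rig import bot,vision
def load(n):
    z=np.load(f"pics/{n}.npz");return z['p'],z['d']
def cal(n):
    c=vision.get_calibration(n);R=cv2.Rodrigues(np.array(c['rvec']))[0];return c,R,np.array(c['tvec'])
def pts(n,uv,d):
    c,R,t=cal(n);uv=np.atleast_2d(uv).astype(float);d=np.atleast_1d(d)
    X=np.c_[(uv[:,0]-c['cx'])/c['fx'],(uv[:,1]-c['cy'])/c['fy'],np.ones(len(uv))]*d[:,None]
    return (X-t)@R
def cloud(n,d):
    h,w=d.shape;u,v=np.meshgrid(np.arange(w),np.arange(h))
    return pts(n,np.c_[u.ravel(),v.ravel()],d.ravel()).reshape(h,w,3)
def plane(n,uv,z):
    a=pts(n,uv,np.ones(len(np.atleast_2d(uv))));c,R,t=cal(n);o=-R.T@t
    k=(z-o[2])/(a[:,2]-o[2]);return o+(a-o)*k[:,None]
E
python3 - <<'E'
from h import *
p,d=load("top0");P=cloud("top",d)
c=p[85:240,170:420];cv2.imwrite("pics/topcrop.png",cv2.resize(c,(800,496),interpolation=cv2.INTER_CUBIC)[:,:,::-1])
p2,d2=load("scene0");cv2.imwrite("pics/scenecrop.png",cv2.resize(p2[170:320,170:370],(800,600),interpolation=cv2.INTER_CUBIC)[:,:,::-1])
for uv in [(250,190),(330,190),(290,183),(237,100),(237,125),(236,150),(327,137),(246,180)]: print(uv,P[uv[1],uv[0]])
E
```

```text
(250, 190) [0.45537933 0.12506727 0.01051212]
(330, 190) [ 0.45335017 -0.16153349  0.03374519]
(290, 183) [ 0.47621177 -0.01818503  0.05184376]
(237, 100) [0.7515105  0.16512489 0.1268224 ]
(237, 125) [0.67589964 0.16791064 0.08659607]
(236, 150) [0.59344033 0.17325207 0.05726318]
(327, 137) [ 0.63335518 -0.14538595  0.08399359]
(246, 180) [0.48749186 0.13764684 0.04635223]
```

View pics/topcrop.png

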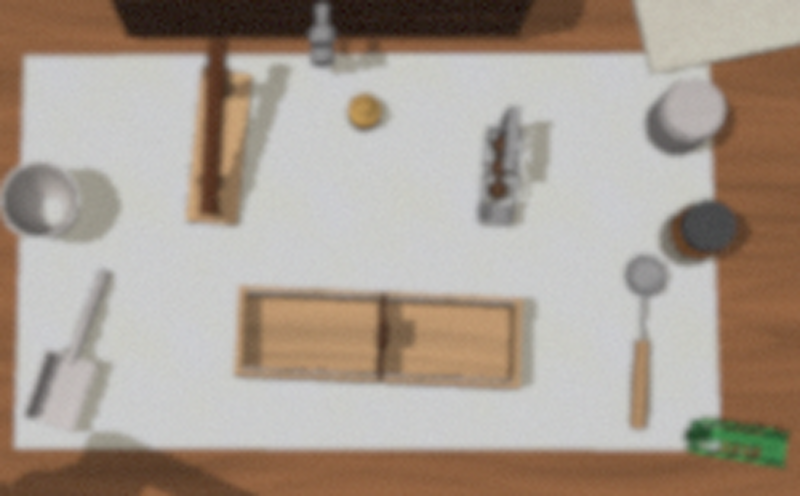

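View pics/scenecrop.png

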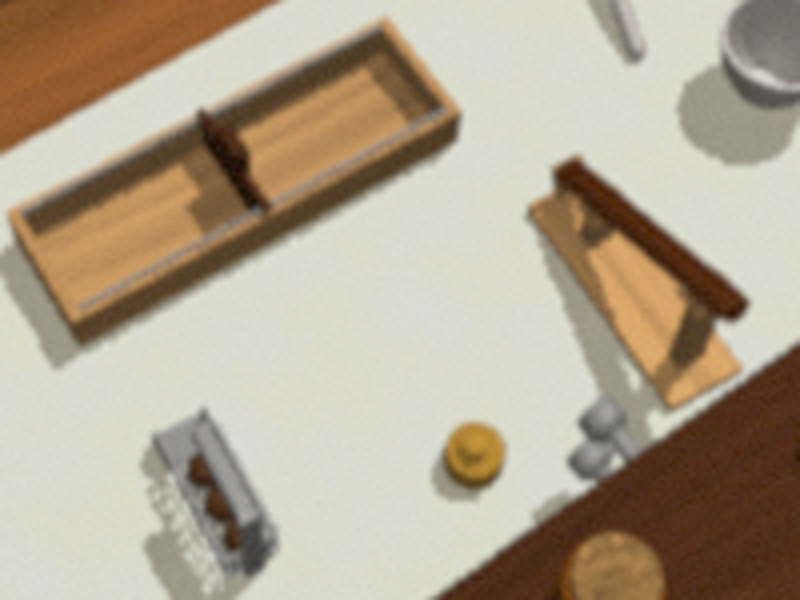

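The grey basket (327,137) holds brown balls and is the one meant. The stick on the stand (237,125) is the smaller brown one; I'll check both lengths while measuring.

```bash
cat > meas.py <<'E'
from h import *
def run(tn,sn):
    out={}
    for n,f in(("top",tn),("scene",sn)):
        p,d=load(f);P=cloud(n,d);X,Y,Z=P[...,0],P[...,1],P[...,2];ok=d>0
        def box(m,name):
            q=P[m]
            if len(q)<3: print(n,name,len(q));return
            r=cv2.minAreaRect((q[:,:2]*1000).astype(np.float32));print(n,name,len(q),"ctr",np.round(r[0],1),"size",np.round(r[1],1),"ang",round(r[2],2),"z",np.round(np.percentile(q[:,2],[5,50,95]),4),"med",np.round(np.median(q[:,:2],0),4))
        tr=ok&(X>.38)&(X<.52)&(Y>-.22)&(Y<.18)
        box(tr&(Z>.034)&(Z<.047),"rim"); box(tr&(Z>.062),"grip"); box(tr&(Z>.004)&(Z<.013),"floor+")
        hsv=cv2.cvtColor(p,cv2.COLOR_RGB2HSV);br=(p[...,0]<120)&(p[...,0].astype(int)>p[...,2]+25)
        st=ok&br&(X>.54)&(X<.80)&(Y>.12)&(Y<.22)&(Z>.035);box(st,"stick")
        if st.sum()>10:
            q=P[st];c=q.mean(0);w=np.linalg.svd(q-c)[2][0];s=(q-c)@w;print("  axis",w*np.sign(w[0]),"mean",c,"len",np.ptp(s))
        bk=ok&(X>.53)&(X<.74)&(Y>-.21)&(Y<-.09);box(bk&(Z>.08),"bar");box(bk&(Z>.025)&(Z<.045),"bask")
run_=run
if __name__=="__main__":
    import sys;run(*sys.argv[1:])
    p,d=load("top0");a=plane("top",np.array([[170,291],[225,248]]),.01);print("loose brown len",np.linalg.norm(a[0]-a[1]))
E
python3 meas.py top0 scene0
```

```text
top rim 509 ctr [453.3 -11.4] size [315.9 100.6] ang 87.4 z [0.0369 0.0427 0.0462] med [ 0.4489 -0.0189]
top grip 35 ctr [452.7 -15.2] size [28.3 11.2] ang 0.41 z [0.0704 0.0732 0.0784] med [ 0.4529 -0.0135]
top floor+ 1834 ctr [450.8 -19.7] size [136.1 399.4] ang 0.06 z [0.0044 0.0081 0.012 ] med [ 0.4522 -0.0061]
top stick 315 ctr [677.2 168.5] size [ 25.  175.7] ang 86.78 z [0.0498 0.0903 0.1258] med [0.681  0.1691]
  axis [ 0.90659578 -0.07466515  0.41534228] mean [0.67862654 0.16891436 0.08882181] len 0.18858214301151832
top bar 86 ctr [ 662.5 -153. ] size [12.7 70.5] ang 84.91 z [0.0888 0.0995 0.1039] med [ 0.6613 -0.153 ]
top bask 85 ctr [ 642.5 -151.7] size [ 39.2 106.5] ang 84.66 z [0.0256 0.0368 0.0413] med [ 0.6508 -0.1498]
scene rim 1034 ctr [453.4 -11.7] size [316.8 105.1] ang 87.74 z [0.0352 0.0416 0.046 ] med [ 0.4677 -0.0198]
scene grip 56 ctr [453.9 -16.4] size [13.6 31.8] ang 89.28 z [0.0644 0.0732 0.0773] med [ 0.457  -0.0168]
scene floor+ 2135 ctr [450.2 -19.9] size [138.8 399.1] ang 0.25 z [0.0045 0.0083 0.0119] med [ 0.4475 -0.0287]
scene stick 518 ctr [677.1 164.5] size [ 23.6 177.1] ang 86.26 z [0.0434 0.0875 0.1264] med [0.7036 0.1631]
  axis [ 0.92968342 -0.07665342  0.36029569] mean [0.69299725 0.16293543 0.08602781] len 0.1958211621804808
scene bar 172 ctr [ 663.4 -153.7] size [14.2 70.5] ang 83.61 z [0.0875 0.0995 0.1029] med [ 0.6681 -0.1553]
scene bask 170 ctr [ 645.7 -152.2] size [ 39.7 106.2] ang 84.17 z [0.0255 0.0362 0.0402] med [ 0.6565 -0.1559]
loose brown len 0.2476089908845955
```

Views agree: tray centre (0.453,-0.0115) with +y along about 87.5°, divider grip (0.453,-0.016), stick on the stand 190 mm (the loose one is 248 mm), basket bar (0.663,-0.153). I'll slide the divider towards -y. First I move above the grip.

```bash
python3 -m handwheel '[{"hand":1,"dx":1.6,"dy":-4.2,"wz":0.04},{"hand":1,"dx":1.6,"dy":-4.2,"wz":0.04},{"hand":1,"dx":1.6,"dy":-4.2,"wz":0.04},{"hand":1,"dx":1.6,"dy":-4.2,"wz":0.04},{"hand":1,"dx":1.6,"dy":-4.2,"wz":0.04},{"hand":1,"dx":1.6,"dy":-4.2,"wz":0.04},{"hand":1,"dx":1.6,"dy":-4.2,"wz":0.04},{"hand":1,"dx":1.6,"dy":-4.2,"wz":0.04},{"hand":1,"dx":1.6,"dy":-4.2},{"hand":1,"dx":1.6,"dy":-4.2}]'
```

```text
invalid input
```

```bash
python3 -m handwheel '[{"hand":1,"dx":1.6,"dy":-4.2,"dz":0,"wx":0,"wy":0,"wz":0.04},{"hand":1,"dx":1.6,"dy":-4.2,"dz":0,"wx":0,"wy":0,"wz":0.04},{"hand":1,"dx":1.6,"dy":-4.2,"dz":0,"wx":0,"wy":0,"wz":0.04},{"hand":1,"dx":1.6,"dy":-4.2,"dz":0,"wx":0,"wy":0,"wz":0.04},{"hand":1,"dx":1.6,"dy":-4.2,"dz":0,"wx":0,"wy":0,"wz":0.04},{"hand":1,"dx":1.6,"dy":-4.2,"dz":0,"wx":0,"wy":0,"wz":0.04},{"hand":1,"dx":1.6,"dy":-4.2,"dz":0,"wx":0,"wy":0,"wz":0.04},{"hand":1,"dx":1.6,"dy":-4.2,"dz":0,"wx":0,"wy":0,"wz":0.04}]'
```

```text
time_s: 0.9
position: [0.351, 0.2462, 0.2225]
tcp_rot: [[-0.999, 0.043, -0.0], [0.043, 0.999, -0.0], [0.0, -0.0, -1.0]]
force: [1.2, -0.4, -0.3]
opening: 0.998
```

```bash
python3 -m handwheel '[{"hand":1,"dx":1.5,"dy":-3.8,"dz":-1.5,"wx":0,"wy":0,"wz":0},{"hand":1,"dx":1.5,"dy":-3.8,"dz":-1.5,"wx":0,"wy":0,"wz":0},{"hand":1,"dx":1.5,"dy":-3.8,"dz":-1.5,"wx":0,"wy":0,"wz":0},{"hand":1,"dx":1.5,"dy":-3.8,"dz":-1.5,"wx":0,"wy":0,"wz":0},{"hand":1,"dx":1.5,"dy":-3.8,"dz":-1.5,"wx":0,"wy":0,"wz":0},{"hand":1,"dx":1.5,"dy":-3.8,"dz":-1.5,"wx":0,"wy":0,"wz":0},{"hand":1,"dx":1.2,"dy":-3.4,"dz":-1.3,"wx":0,"wy":0,"wz":0},{"hand":1,"dx":0,"dy":0,"dz":0,"wx":0,"wy":0,"wz":0}]'
```

```text
time_s: 1.7
position: [0.4551, -0.0181, 0.1182]
tcp_rot: [[-0.999, 0.05, 0.001], [0.05, 0.999, -0.001], [-0.001, -0.001, -1.0]]
force: [-0.1, 0.7, -0.3]
opening: 0.997
```

```bash
python3 -m handwheel '[{"hand":1,"dx":-0.15,"dy":0.2,"dz":-2.5,"wx":0,"wy":0,"wz":0},{"hand":1,"dx":0,"dy":0,"dz":-2.5,"wx":0,"wy":0,"wz":0},{"hand":1,"dx":0,"dy":0,"dz":-2,"wx":0,"wy":0,"wz":0},{"hand":1,"dx":0,"dy":0,"dz":0,"wx":0,"wy":0,"wz":0},{"hand":-0.8,"dx":0,"dy":0,"dz":0,"wx":0,"wy":0,"wz":0},{"hand":-0.8,"dx":0,"dy":0,"dz":0,"wx":0,"wy":0,"wz":0},{"hand":-0.8,"dx":0,"dy":0,"dz":0,"wx":0,"wy":0,"wz":0},{"hand":-0.8,"dx":0,"dy":0,"dz":0,"wx":0,"wy":0,"wz":0}]'
```

```text
time_s: 2.5
position: [0.452, -0.0122, 0.0504]
tcp_rot: [[-0.999, 0.045, 0.002], [0.045, 0.999, -0.001], [-0.002, -0.0, -1.0]]
force: [0.0, 0.4, -0.4]
opening: 0.721
```

```bash
python3 -m handwheel '[{"hand":-1,"dx":0,"dy":0,"dz":-0.2,"wx":0,"wy":0,"wz":0},{"hand":-1,"dx":0,"dy":0,"dz":0,"wx":0,"wy":0,"wz":0},{"hand":-1,"dx":0,"dy":0,"dz":0,"wx":0,"wy":0,"wz":0},{"hand":-1,"dx":0,"dy":0,"dz":0,"wx":0,"wy":0,"wz":0},{"hand":-1,"dx":0,"dy":0,"dz":0,"wx":0,"wy":0,"wz":0},{"hand":-1,"dx":0,"dy":0,"dz":0,"wx":0,"wy":0,"wz":0},{"hand":-1,"dx":0,"dy":0,"dz":0,"wx":0,"wy":0,"wz":0},{"hand":-1,"dx":0,"dy":0,"dz":0,"wx":0,"wy":0,"wz":0},{"hand":-1,"dx":0,"dy":0,"dz":0,"wx":0,"wy":0,"wz":0}]'
```

```text
time_s: 3.4
position: [0.4514, -0.0124, 0.0475]
tcp_rot: [[-0.999, 0.045, -0.0], [0.045, 0.999, -0.0], [0.0, -0.0, -1.0]]
force: [-0.1, -3.2, -0.7]
opening: 0.135
```

```bash
python3 -m handwheel '[{"hand":-1,"dx":-0.05,"dy":-1,"dz":0,"wx":0,"wy":0,"wz":0},{"hand":-1,"dx":-0.05,"dy":-1,"dz":0,"wx":0,"wy":0,"wz":0},{"hand":-1,"dx":-0.05,"dy":-1.2,"dz":0,"wx":0,"wy":0,"wz":0},{"hand":-1,"dx":-0.05,"dy":-1.2,"dz":0,"wx":0,"wy":0,"wz":0},{"hand":-1,"dx":-0.05,"dy":-1.2,"dz":0,"wx":0,"wy":0,"wz":0},{"hand":-1,"dx":0,"dy":0,"dz":0,"wx":0,"wy":0,"wz":0},{"hand":-1,"dx":0,"dy":0,"dz":0,"wx":0,"wy":0,"wz":0},{"hand":-1,"dx":0,"dy":0,"dz":0,"wx":0,"wy":0,"wz":0}]'
```

```text
time_s: 4.2
position: [0.4489, -0.0687, 0.0475]
tcp_rot: [[-0.999, 0.045, 0.0], [0.045, 0.999, -0.001], [-0.0, -0.001, -1.0]]
force: [-1.1, -3.5, -1.8]
opening: 0.134
```

```bash
python3 -m handwheel '[{"hand":0,"dx":0,"dy":0,"dz":0,"wx":0,"wy":0,"wz":0},{"hand":0,"dx":0,"dy":0,"dz":0,"wx":0,"wy":0,"wz":0},{"hand":0,"dx":0,"dy":0,"dz":0,"wx":0,"wy":0,"wz":0},{"hand":0,"dx":0,"dy":0,"dz":0,"wx":0,"wy":0,"wz":0},{"hand":0,"dx":0,"dy":0,"dz":3,"wx":0,"wy":0,"wz":0},{"hand":0,"dx":0,"dy":0,"dz":4.5,"wx":0,"wy":0,"wz":0},{"hand":0,"dx":0,"dy":0,"dz":4.5,"wx":0,"wy":0,"wz":0},{"hand":0,"dx":3,"dy":3,"dz":2,"wx":0,"wy":0,"wz":0},{"hand":0,"dx":3,"dy":3,"dz":2,"wx":0,"wy":0,"wz":0},{"hand":0,"dx":0,"dy":0,"dz":0,"wx":0,"wy":0,"wz":0}]'
python3 - <<'E'
from h import *
for n in("scene","top"):
    p,d=vision.capture(n);np.savez(f"pics/{n}1.npz",p=p,d=d)
E
python3 meas.py top1 scene1 | egrep "grip|stick|axis|rim"
```

```text
time_s: 5.2
position: [0.5145, -0.006, 0.2111]
tcp_rot: [[-0.999, 0.041, 0.012], [0.041, 0.999, -0.001], [-0.012, -0.001, -1.0]]
force: [-0.2, 0.7, -0.2]
opening: 0.499
top rim 257 ctr [452.9 -11.6] size [315.4 100. ] ang 87.37 z [0.0362 0.0426 0.0461] med [ 0.4493 -0.1   ]
top grip 3488 ctr [449.9  -4.5] size [188.5 140. ] ang 89.93 z [0.3118 0.5649 0.6484] med [0.4733 0.0076]
top stick 263 ctr [677.3 167.5] size [ 20.4 173. ] ang 86.68 z [0.0498 0.094  0.1272] med [0.6864 0.1687]
  axis [ 0.9038799  -0.0696363   0.42208045] mean [0.68124338 0.16821726 0.09069316] len 0.18708082173916957
scene rim 951 ctr [454.  -11.9] size [316.6 104.5] ang 87.31 z [0.0352 0.0418 0.046 ] med [ 0.4852 -0.0377]
scene grip 5698 ctr [450.   -5.3] size [190.6 139.9] ang 90.0 z [0.3223 0.5751 0.6403] med [0.4491 0.0009]
scene stick 480 ctr [678.2 164.1] size [ 22.6 175. ] ang 86.85 z [0.0447 0.0862 0.1249] med [0.7029 0.1628]
  axis [ 0.92909761 -0.07639267  0.36185879] mean [0.69350386 0.16276549 0.08622057] len 0.19097913667279837
```

Run:
```python
from h import *
for n in("top","scene"):
    p,d=load(n+"1");P=cloud(n,d);X,Y,Z=P[...,0],P[...,1],P[...,2]
    m=(d>0)&(X>.42)&(X<.48)&(abs(Y+.068)<.05)&(Z>.062)&(Z<.085);q=P[m];print(n,"grip",len(q),q.mean(0) if len(q) else 0,np.ptp(q,0) if len(q) else 0)
    p,d=load(n+"0");P=cloud(n,d);X,Y,Z=P[...,0],P[...,1],P[...,2]
    hsv=cv2.cvtColor(p,cv2.COLOR_RGB2HSV)
    m=(d>0)&(X>.54)&(X<.80)&(Y>.10)&(Y<.23)&(Z<.02)&(hsv[...,1]>70)
    m=cv2.morphologyEx(m.astype(np.uint8),cv2.MORPH_OPEN,np.ones((3,3)))>0
    q=P[m];r=cv2.minAreaRect((q[:,:2]*1000).astype(np.float32));print(n,"base",r,np.median(q[:,2]))
    # stick: per-slice along x
    br=(p[...,0]<120)&(p[...,0].astype(int)>p[...,2]+25)&(d>0)&(X>.56)&(X<.79)&(Y>.12)&(Y<.22)&(Z>.035)
    q=P[br]
    for a in np.arange(.6,.77,.03):
        s=q[abs(q[:,0]-a)<.008]
        if len(s): print("  x",round(a,2),"y",s[:,1].min().round(4),s[:,1].max().round(4),"zmax",np.percentile(s[:,2],80).round(4))
```

```text
top grip 0 0 0
top base ((676.5630493164062, 170.6318817138672), (56.41456604003906, 174.68197631835938), 84.60430908203125) 0.010461465619253473
  x 0.6 y 0.1668 0.1851 zmax 0.0571
  x 0.63 y 0.1631 0.1838 zmax 0.0709
  x 0.66 y 0.1641 0.179 zmax 0.0851
  x 0.69 y 0.1602 0.1783 zmax 0.099
  x 0.72 y 0.1531 0.1737 zmax 0.1146
  x 0.75 y 0.155 0.173 zmax 0.1284
scene grip 54 [ 0.45413689 -0.06954458  0.07265205] [0.03045086 0.01206681 0.01629272]
scene base ((678.2980346679688, 168.02549743652344), (61.713478088378906, 179.06414794921875), 85.34781646728516) 0.01017683183067974
  x 0.6 y 0.1652 0.1798 zmax 0.0546
  x 0.63 y 0.1579 0.1792 zmax 0.0677
  x 0.66 y 0.1595 0.1744 zmax 0.0839
  x 0.69 y 0.1565 0.172 zmax 0.0986
  x 0.72 y 0.1546 0.1693 zmax 0.1125
  x 0.75 y 0.1506 0.1719 zmax 0.124
```

Divider reads about -0.058 after the move, inside the range. Stand centre is (0.6775,0.169) at -5°, so the stick's middle is about (0.677,0.169,0.080). Next I approach square to the stick.

```bash
python3 -m handwheel '[{"hand":1,"dx":2.4,"dy":3.6,"dz":0.5,"wx":-0.01,"wy":-0.113,"wz":-0.011},{"hand":1,"dx":2.4,"dy":3.6,"dz":0,"wx":-0.01,"wy":-0.113,"wz":-0.011},{"hand":1,"dx":2.4,"dy":3.6,"dz":-0.5,"wx":-0.01,"wy":-0.113,"wz":-0.011},{"hand":1,"dx":2.4,"dy":3.6,"dz":-1,"wx":-0.01,"wy":-0.113,"wz":-0.011},{"hand":1,"dx":2.4,"dy":3.6,"dz":-2,"wx":0,"wy":0,"wz":0},{"hand":1,"dx":0,"dy":0,"dz":0,"wx":0,"wy":0,"wz":0},{"hand":1,"dx":0,"dy":0,"dz":0,"wx":0,"wy":0,"wz":0}]'
python3 - <<'E'
from h import *
p,d=vision.capture("wrist");cv2.imwrite("pics/w1.png",p[:,:,::-1])
s=bot.read_state();print(s['position'],s['opening'])
R=s['tcp_rot'];c=np.array([.677,.169,.080]);print("axis in tool",R.T@(c-s['position']), R.T@np.array([.895,-.078,.438]))
E
```

```text
time_s: 6.0
position: [0.6271, 0.1714, 0.1751]
tcp_rot: [[-0.898, 0.091, 0.431], [0.077, 0.996, -0.049], [-0.433, -0.011, -0.901]]
force: [-0.1, -0.4, -0.2]
opening: 0.98
[0.62735584 0.17068372 0.1760395 ] 0.9894089250615344
axis in tool [-0.00292238  0.0039221   0.10801407] [-9.99468634e-01  1.94700601e-04 -3.92578851e-03]
```

View pics/w1.png

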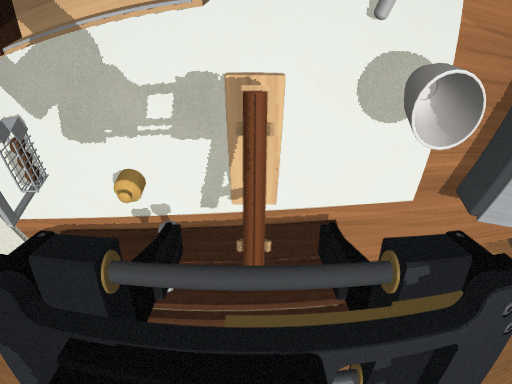

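Wrist view: the stick runs along column ~255 and the fingers are at 172 and 335, so it looks centred between the jaws. I'll check that with rays.

Run:
```python
from h import *
s=bot.read_state();c,R,t=cal("wrist")
p,d=vision.capture("wrist")
T=s['tcp_rot'];br=(p[...,0]>60)&(p[...,0]<150)&(p[...,2]<60)
for row in(110,130,150,170,190):
    cols=[u for u in range(235,280) if br[row,u] and 0<d[row,u]]
    u0,u1=min(cols),max(cols);pt=[]
    for u in (u0,(u0+u1)//2,u1):
        a,b=(u-c['cx'])/c['fx'],(row-c['cy'])/c['fy'];r=np.hypot(a,b);k=np.tan(r)/r
        X=np.array([a*k,b*k,1])*d[row,(u0+u1)//2];W=R.T@(X-t);pt.append(T.T@(W-s['position']))
    print(row,u0,u1,np.round(pt[1],4),[round(x[1],4) for x in pt],np.round(W,3))
```

```text
110 243 266 [0.0732 0.0032 0.0999] [np.float64(-0.0063), np.float64(0.0032), np.float64(0.0136)] [0.606 0.185 0.054]
130 243 267 [0.0559 0.0041 0.0971] [np.float64(-0.0063), np.float64(0.0041), np.float64(0.0145)] [0.621 0.185 0.064]
150 244 266 [0.0381 0.0042 0.0975] [np.float64(-0.0055), np.float64(0.0042), np.float64(0.0138)] [0.637 0.183 0.071]
170 244 265 [0.0197 0.0033 0.0988] [np.float64(-0.0056), np.float64(0.0033), np.float64(0.0132)] [0.654 0.18  0.078]
190 244 265 [0.0005 0.0034 0.0998] [np.float64(-0.0058), np.float64(0.0034), np.float64(0.0135)] [0.671 0.179 0.086]
```

```bash
python3 -m handwheel '[{"hand":1,"dx":0.5,"dy":0.35,"dz":-0.5,"wx":0,"wy":0,"wz":0},{"hand":1,"dx":1,"dy":-0.1,"dz":-2,"wx":0,"wy":0,"wz":0},{"hand":1,"dx":1,"dy":-0.1,"dz":-2,"wx":0,"wy":0,"wz":0},{"hand":1,"dx":1,"dy":-0.1,"dz":-2,"wx":0,"wy":0,"wz":0},{"hand":1,"dx":1,"dy":-0.1,"dz":-2,"wx":0,"wy":0,"wz":0},{"hand":1,"dx":0.85,"dy":-0.1,"dz":-1.9,"wx":0,"wy":0,"wz":0},{"hand":1,"dx":0,"dy":0,"dz":0,"wx":0,"wy":0,"wz":0},{"hand":1,"dx":0,"dy":0,"dz":0,"wx":0,"wy":0,"wz":0}]'
python3 - <<'E'
from h import *
s=bot.read_state();print(s['position'],s['tcp_rot'].T@(np.array([.677,.169,.080])-s['position']))
E
```

```text
time_s: 6.9
position: [0.6824, 0.1694, 0.0737]
tcp_rot: [[-0.896, 0.093, 0.435], [0.079, 0.996, -0.049], [-0.438, -0.009, -0.899]]
force: [-0.3, 0.0, 0.0]
opening: 0.998
[0.68237878 0.16939667 0.0736877 ] [ 0.00202133 -0.00095402 -0.00799611]
```

```bash
python3 -m handwheel '[{"hand":-1,"dx":0,"dy":0,"dz":0,"wx":0,"wy":0,"wz":0},{"hand":-1,"dx":0,"dy":0,"dz":0,"wx":0,"wy":0,"wz":0},{"hand":-1,"dx":0,"dy":0,"dz":0,"wx":0,"wy":0,"wz":0},{"hand":-1,"dx":0,"dy":0,"dz":0,"wx":0,"wy":0,"wz":0},{"hand":-1,"dx":0,"dy":0,"dz":0,"wx":0,"wy":0,"wz":0},{"hand":-1,"dx":0,"dy":0,"dz":0,"wx":0,"wy":0,"wz":0},{"hand":-1,"dx":0,"dy":0,"dz":0,"wx":0,"wy":0,"wz":0},{"hand":-1,"dx":0,"dy":0,"dz":0,"wx":0,"wy":0,"wz":0},{"hand":-1,"dx":0,"dy":0,"dz":0,"wx":0,"wy":0,"wz":0},{"hand":-1,"dx":0,"dy":0,"dz":0,"wx":0,"wy":0,"wz":0}]'
```

```text
time_s: 7.9
position: [0.6822, 0.1692, 0.0736]
tcp_rot: [[-0.896, 0.092, 0.434], [0.078, 0.996, -0.05], [-0.437, -0.011, -0.899]]
force: [-0.9, -3.9, 1.3]
opening: 0.244
```

```bash
python3 -m handwheel '[{"hand":-1,"dx":-0.4,"dy":0.05,"dz":0.9,"wx":0,"wy":0,"wz":0},{"hand":-1,"dx":-0.9,"dy":0.1,"dz":1.8,"wx":0,"wy":0,"wz":0},{"hand":-1,"dx":-0.9,"dy":0.1,"dz":1.8,"wx":0,"wy":0,"wz":0},{"hand":-1,"dx":-1.2,"dy":0.1,"dz":2.6,"wx":0,"wy":0,"wz":0},{"hand":-1,"dx":-1.2,"dy":0.1,"dz":2.6,"wx":0,"wy":0,"wz":0},{"hand":-1,"dx":-1.2,"dy":0,"dz":2.6,"wx":0,"wy":0,"wz":0},{"hand":-1,"dx":0,"dy":0,"dz":0,"wx":0,"wy":0,"wz":0}]'
python3 - <<'E'
from h import *
p,d=vision.capture("wrist");cv2.imwrite("pics/w2.png",p[:,:,::-1])
E
```

```text
time_s: 8.6
position: [0.6248, 0.176, 0.201]
tcp_rot: [[-0.893, 0.09, 0.442], [0.078, 0.996, -0.046], [-0.444, -0.007, -0.896]]
force: [1.0, 0.6, 0.2]
opening: 0.245
```

View pics/w2.png

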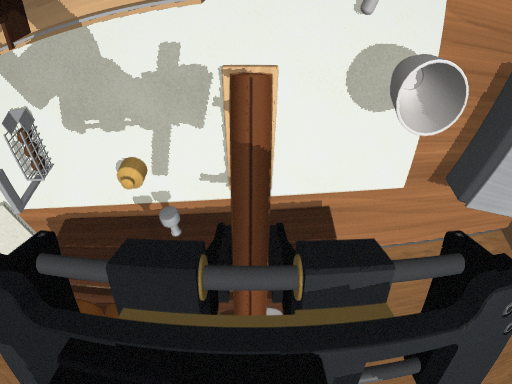

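```bash
cat > rot.py <<'E'
from h import *
from scipy.spatial.transform import Rotation as Ro
def to(ydir,tz=(0,0,-1)):
    s=bot.read_state();T=np.array(s['tcp_rot']);z=np.array(tz,float);z/=np.linalg.norm(z);y=np.array(ydir,float);y-=z*(y@z);y/=np.linalg.norm(y);x=np.cross(y,z)
    return Ro.from_matrix(np.c_[x,y,z]@T.T).as_rotvec(),s
E
python3 - <<'E'
from rot import *
s=bot.read_state();print(np.round(s['joint_positions'],1))
y=s['tcp_rot'][:,1]
print("untilt",to(y)[0]);T=s['tcp_rot']
print(np.degrees(np.arctan2(y[1],y[0])))
E
```

```text
[  9.   27.   99.5 -13.9  28.7 -65.2]
untilt [ 0.04910302  0.45519861 -0.00175747]
84.7873060036642
```

```bash
python3 -m handwheel '[{"hand":-1,"dx":-1.2,"dy":-1,"dz":0.5,"wx":0.012,"wy":0.114,"wz":0},{"hand":-1,"dx":-1.2,"dy":-1,"dz":0.5,"wx":0.012,"wy":0.114,"wz":0},{"hand":-1,"dx":-1.2,"dy":-1,"dz":0,"wx":0.012,"wy":0.114,"wz":0},{"hand":-1,"dx":-1.2,"dy":-1,"dz":0,"wx":0.012,"wy":0.114,"wz":0},{"hand":-1,"dx":-1.2,"dy":-1,"dz":0,"wx":0,"wy":0,"wz":-0.13},{"hand":-1,"dx":-1.2,"dy":-1,"dz":0,"wx":0,"wy":0,"wz":-0.13},{"hand":-1,"dx":-1.2,"dy":-1,"dz":0,"wx":0,"wy":0,"wz":-0.13},{"hand":-1,"dx":-1.2,"dy":-1,"dz":0,"wx":0,"wy":0,"wz":-0.13},{"hand":-1,"dx":-1.2,"dy":-1,"dz":0,"wx":0,"wy":0,"wz":-0.13},{"hand":-1,"dx":-1.2,"dy":-1,"dz":0,"wx":0,"wy":0,"wz":-0.13}]'
python3 -m handwheel '[{"hand":-1,"dx":-1.2,"dy":-1,"dz":-1,"wx":0,"wy":0,"wz":-0.13},{"hand":-1,"dx":-1.2,"dy":-1,"dz":-1,"wx":0,"wy":0,"wz":-0.13},{"hand":-1,"dx":-1.2,"dy":-1,"dz":-1,"wx":0,"wy":0,"wz":-0.13},{"hand":-1,"dx":-1.2,"dy":-1,"dz":-1,"wx":0,"wy":0,"wz":-0.13},{"hand":-1,"dx":0,"dy":0,"dz":0,"wx":0,"wy":0,"wz":-0.13},{"hand":-1,"dx":0,"dy":0,"dz":0,"wx":0,"wy":0,"wz":-0.1},{"hand":-1,"dx":0,"dy":0,"dz":0,"wx":0,"wy":0,"wz":0},{"hand":-1,"dx":0,"dy":0,"dz":0,"wx":0,"wy":0,"wz":0}]'
python3 - <<'E'
from rot import *
v,s=to((.999,-.044,0));print(v,s['position'],np.round(s['joint_positions'],1))
for n in("scene","top"):
    p,d=vision.capture(n);cv2.imwrite(f"pics/{n}2.png",p[:,:,::-1]);np.savez(f"pics/{n}2.npz",p=p,d=d)
E
```

```text
time_s: 9.65
position: [0.5037, 0.0745, 0.2052]
tcp_rot: [[-0.641, 0.767, -0.007], [0.767, 0.641, 0.002], [0.006, -0.004, -1.0]]
force: [-0.4, 0.2, -0.5]
opening: 0.243
time_s: 10.45
position: [0.4563, 0.0349, 0.1659]
tcp_rot: [[0.046, 0.999, -0.003], [0.999, -0.046, 0.005], [0.005, -0.004, -1.0]]
force: [-0.1, 0.5, -0.6]
opening: 0.24
[-0.00515608 -0.0033235   0.0020903 ] [0.45632731 0.03488654 0.16589737] [ -9.8  22.7 108.8   0.3  48.7  -7.4]
```

View pics/scene2.png

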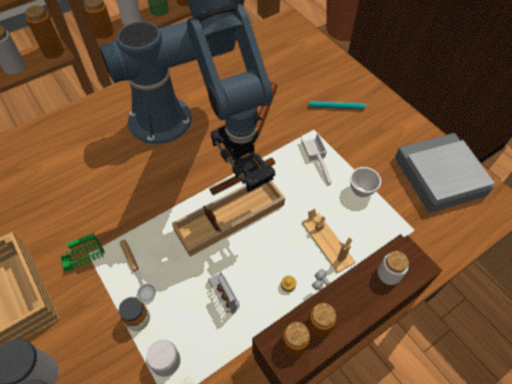

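Scene view: the held stick is over the tray at about (240,175), parallel to it. I'll measure the stick's ends and level before lowering.

Run:
```python
from h import *
for n in("scene","top"):
    p,d=load(n+"2");P=cloud(n,d);X,Y,Z=P[...,0],P[...,1],P[...,2]
    m=(d>0)&(X>.42)&(X<.49)&(Y>-.1)&(Y<.17)&(Z>.15)&(Z<.21)&(p[...,0].astype(int)>p[...,2]+25)&(p[...,0]<130)
    q=P[m];print(n,len(q))
    if len(q)>5: print(q.min(0),q.max(0)); 
    for a in np.arange(-.09,.16,.02):
        s=q[abs(q[:,1]-a)<.008]
        if len(s)>1: print(round(a,2),len(s),s[:,0].min().round(4),s[:,0].max().round(4),"z",np.percentile(s[:,2],[50,95]).round(4))
```

```text
scene 240
[ 0.44621354 -0.06031078  0.17143127] [0.47138553 0.12814243 0.19059317]
-0.05 41 0.4467 0.4633 z [0.1807 0.1854]
-0.03 38 0.4501 0.464 z [0.1809 0.1857]
-0.01 35 0.4531 0.4645 z [0.1806 0.1853]
0.01 34 0.451 0.4669 z [0.1827 0.1864]
0.11 27 0.4556 0.4694 z [0.183  0.1876]
0.13 13 0.4543 0.4714 z [0.1818 0.1859]
top 58
[ 0.44173196 -0.05831497  0.17221289] [0.46707589 0.12927643 0.18846773]
-0.05 19 0.4417 0.4616 z [0.1821 0.187 ]
-0.01 2 0.442 0.4425 z [0.175  0.1776]
0.09 7 0.448 0.4571 z [0.1844 0.1875]
0.13 17 0.4508 0.4671 z [0.1834 0.1882]
```

Stick ends are at y = -0.060 and 0.129, so it is level and centred; I lower with +1.5 mm in y.

```bash
python3 -m handwheel '[{"hand":-1,"dx":0,"dy":0.15,"dz":-3,"wx":-0.005,"wy":-0.003,"wz":0},{"hand":-1,"dx":0,"dy":0,"dz":-3,"wx":0,"wy":0,"wz":0},{"hand":-1,"dx":0,"dy":0,"dz":-3,"wx":0,"wy":0,"wz":0},{"hand":-1,"dx":0,"dy":0,"dz":-2,"wx":0,"wy":0,"wz":0},{"hand":-1,"dx":0,"dy":0,"dz":-2,"wx":0,"wy":0,"wz":0},{"hand":-1,"dx":0,"dy":0,"dz":-1,"wx":0,"wy":0,"wz":0},{"hand":-1,"dx":0,"dy":0,"dz":0,"wx":0,"wy":0,"wz":0},{"hand":-1,"dx":0,"dy":0,"dz":0,"wx":0,"wy":0,"wz":0}]'
```

```text
time_s: 11.35
position: [0.4568, 0.0364, 0.0268]
tcp_rot: [[0.048, 0.999, 0.001], [0.999, -0.048, -0.0], [-0.0, 0.001, -1.0]]
force: [0.1, -0.2, -0.3]
opening: 0.245
```

```bash
python3 -m handwheel '[{"hand":-1,"dx":-0.1,"dy":0,"dz":-0.7,"wx":0,"wy":0,"wz":0},{"hand":-1,"dx":0,"dy":0,"dz":-0.5,"wx":0,"wy":0,"wz":0},{"hand":-1,"dx":0,"dy":0,"dz":-0.3,"wx":0,"wy":0,"wz":0},{"hand":-1,"dx":0,"dy":0,"dz":0,"wx":0,"wy":0,"wz":0},{"hand":-1,"dx":0,"dy":0,"dz":0,"wx":0,"wy":0,"wz":0}]'
```

```text
time_s: 11.85
position: [0.4555, 0.0364, 0.0116]
tcp_rot: [[0.048, 0.999, 0.001], [0.999, -0.048, -0.0], [-0.0, 0.001, -1.0]]
force: [-0.0, -0.7, -0.2]
opening: 0.245
```

Gap to the floor is about 1–2 mm. Release with a limited opening, then lift straight up.

```bash
python3 -m handwheel '[{"hand":-0.2,"dx":0,"dy":0,"dz":0,"wx":0,"wy":0,"wz":0},{"hand":-0.2,"dx":0,"dy":0,"dz":0,"wx":0,"wy":0,"wz":0},{"hand":-0.2,"dx":0,"dy":0,"dz":0,"wx":0,"wy":0,"wz":0},{"hand":-0.2,"dx":0,"dy":0,"dz":0,"wx":0,"wy":0,"wz":0},{"hand":-0.2,"dx":0,"dy":0,"dz":1,"wx":0,"wy":0,"wz":0},{"hand":-0.2,"dx":0,"dy":0,"dz":3,"wx":0,"wy":0,"wz":0},{"hand":-0.2,"dx":0,"dy":0,"dz":4,"wx":0,"wy":0,"wz":0},{"hand":-0.2,"dx":0,"dy":0,"dz":4,"wx":0,"wy":0,"wz":0},{"hand":-0.2,"dx":0,"dy":0,"dz":4,"wx":0,"wy":0,"wz":0},{"hand":-0.2,"dx":0,"dy":0,"dz":0,"wx":0,"wy":0,"wz":0}]'
python3 - <<'E'
from h import *
for n in("scene","wrist"):
    p,d=vision.capture(n);cv2.imwrite(f"pics/{n}3.png",p[:,:,::-1]);np.savez(f"pics/{n}3.npz",p=p,d=d)
E
```

```text
time_s: 12.85
position: [0.4588, 0.036, 0.1768]
tcp_rot: [[0.048, 0.999, 0.013], [0.999, -0.048, -0.002], [-0.001, 0.013, -1.0]]
force: [0.4, 0.2, -0.3]
opening: 0.401
```

View pics/wrist3.png

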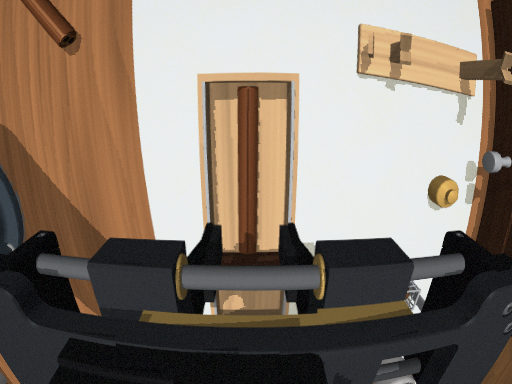

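The stick lies in the middle of the long compartment. Now, empty-handed, I test whether the tipped pose is reachable over the short compartment.

```bash
python3 -m handwheel '[{"hand":-0.2,"dx":0,"dy":-1.5,"dz":1,"wx":0,"wy":0,"wz":0.127},{"hand":0,"dx":0,"dy":-1.5,"dz":1,"wx":0,"wy":0,"wz":0.127},{"hand":0,"dx":0,"dy":-1.5,"dz":1,"wx":0,"wy":0,"wz":0.127},{"hand":0,"dx":0,"dy":-1.5,"dz":0.5,"wx":0,"wy":0,"wz":0.127},{"hand":0,"dx":0,"dy":-1.5,"dz":0.5,"wx":0,"wy":0,"wz":0.127},{"hand":0,"dx":0,"dy":-1.5,"dz":0,"wx":0,"wy":0,"wz":0.127},{"hand":0,"dx":0,"dy":-1.5,"dz":0,"wx":0,"wy":0,"wz":0.127},{"hand":0,"dx":0,"dy":-1.5,"dz":0,"wx":0,"wy":0,"wz":0.127},{"hand":0,"dx":0,"dy":-1.5,"dz":0,"wx":0,"wy":0,"wz":0.127},{"hand":0,"dx":0,"dy":-1.5,"dz":0,"wx":0,"wy":0,"wz":0.127}]'
python3 -m handwheel '[{"hand":0.2,"dx":0,"dy":0,"dz":0,"wx":0,"wy":0,"wz":0.127},{"hand":0.2,"dx":0,"dy":0,"dz":0,"wx":0,"wy":0,"wz":0.127},{"hand":0.2,"dx":0,"dy":0,"dz":-1,"wx":-0.013,"wy":-0.14,"wz":0},{"hand":0.2,"dx":0,"dy":0,"dz":-1,"wx":-0.013,"wy":-0.14,"wz":0},{"hand":0.2,"dx":0,"dy":0,"dz":-1,"wx":-0.013,"wy":-0.14,"wz":0},{"hand":0.2,"dx":0,"dy":0,"dz":-1,"wx":-0.013,"wy":-0.14,"wz":0},{"hand":0.2,"dx":0,"dy":0,"dz":-1,"wx":-0.013,"wy":-0.14,"wz":0},{"hand":0.2,"dx":0,"dy":0,"dz":0,"wx":0,"wy":0,"wz":0},{"hand":0.2,"dx":0,"dy":0,"dz":0,"wx":0,"wy":0,"wz":0}]'
python3 - <<'E'
from rot import *
print(np.round(bot.read_state()['joint_positions'],1))
E
```

```text
time_s: 13.95
position: [0.454, -0.1136, 0.2097]
tcp_rot: [[-0.941, 0.337, -0.004], [0.337, 0.941, 0.003], [0.005, 0.001, -1.0]]
force: [0.5, 0.3, 0.5]
opening: 0.5
time_s: 14.85
position: [0.4779, -0.0952, 0.2036]
tcp_rot: [[-0.86, 0.085, 0.504], [0.08, 0.996, -0.033], [-0.505, 0.012, -0.863]]
force: [0.2, -0.2, 0.7]
opening: 0.601
[ -34.1   15.2  125.2   49.8   19.5 -163.6]
```

The tipped pose runs joint 6 to its limit (the wrist is near singular with the tool tilted outward). Plan: after lifting, turn the basket half round so the spout faces away from the robot, and tip towards the robot, where the wrist is well conditioned. First untilt and go above the handle.

```bash
python3 -m handwheel '[{"hand":1,"dx":1,"dy":-0.5,"dz":0.5,"wx":0.01,"wy":0.1,"wz":0},{"hand":1,"dx":2,"dy":-0.5,"dz":0.5,"wx":0.01,"wy":0.1,"wz":0},{"hand":1,"dx":2.5,"dy":-0.5,"dz":0,"wx":0.01,"wy":0.1,"wz":0},{"hand":1,"dx":2.5,"dy":-1,"dz":0,"wx":0.01,"wy":0.1,"wz":0},{"hand":1,"dx":2.5,"dy":-1,"dz":0,"wx":0,"wy":0.1,"wz":0},{"hand":1,"dx":2.5,"dy":-1,"dz":0,"wx":0,"wy":0,"wz":0},{"hand":1,"dx":2.5,"dy":-1,"dz":0,"wx":0,"wy":0,"wz":0},{"hand":1,"dx":1,"dy":0,"dz":0,"wx":0,"wy":0,"wz":0},{"hand":1,"dx":0,"dy":0,"dz":0,"wx":0,"wy":0,"wz":0},{"hand":1,"dx":0,"dy":0,"dz":0,"wx":0,"wy":0,"wz":0}]'
python3 - <<'E'
from rot import *
v,s=to((.098,.995,0));print(v,s['position'],np.array([.652,-.1522,.11])-s['position'],np.round(s['joint_positions'],1))
E
```

```text
time_s: 15.85
position: [0.632, -0.139, 0.2092]
tcp_rot: [[-0.987, 0.085, 0.133], [0.089, 0.996, 0.02], [-0.131, 0.032, -0.991]]
force: [-1.2, 0.0, -0.4]
opening: 0.999
[-0.01945987  0.13376609 -0.01068158] [ 0.63204819 -0.1389874   0.20924975] [ 0.01995181 -0.0132126  -0.09924975] [ -24.3   30.    85.5    4.9   58.1 -111.7]
```

```bash
python3 -m handwheel '[{"hand":1,"dx":1,"dy":-0.7,"dz":0,"wx":-0.01,"wy":0.067,"wz":-0.005},{"hand":1,"dx":1,"dy":-0.6,"dz":0,"wx":-0.01,"wy":0.067,"wz":-0.005},{"hand":1,"dx":0,"dy":0,"dz":-2,"wx":0,"wy":0,"wz":0},{"hand":1,"dx":0,"dy":0,"dz":-2,"wx":0,"wy":0,"wz":0},{"hand":1,"dx":0,"dy":0,"dz":0,"wx":0,"wy":0,"wz":0},{"hand":1,"dx":0,"dy":0,"dz":0,"wx":0,"wy":0,"wz":0}]'
python3 - <<'E'
from rot import *
v,s=to((.098,.995,0));print(v,s['position'],np.array([.652,-.1522,.0733])-s['position'])
for n in("scene","wrist"):
    p,d=vision.capture(n);cv2.imwrite(f"pics/{n}4.png",p[:,:,::-1]);np.savez(f"pics/{n}4.npz",p=p,d=d)
E
```

```text
time_s: 16.45
position: [0.6524, -0.1521, 0.1703]
tcp_rot: [[-0.995, 0.098, 0.001], [0.098, 0.995, -0.001], [-0.002, -0.0, -1.0]]
force: [0.7, -0.7, 0.6]
opening: 1.001
[0.00054621 0.00147798 0.00011387] [ 0.65244094 -0.15211023  0.17027664] [-4.40944659e-04 -8.97652876e-05 -9.69766357e-02]
```

View pics/wrist4.png

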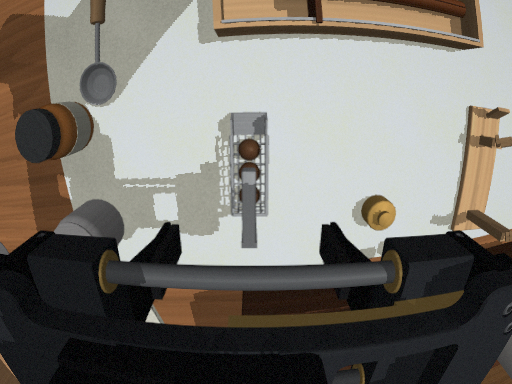

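View pics/scene4.png

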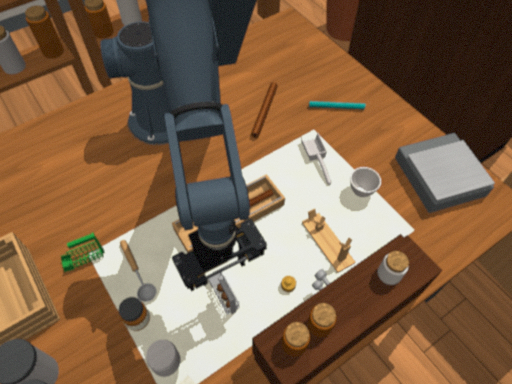

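Wrist view: the grey basket at (250,165) holds three nutmegs, the bar runs along column 250 midway between the fingers, and the spout faces the robot. Descending onto the bar.

```bash
python3 -m handwheel '[{"hand":1,"dx":0,"dy":0,"dz":-3,"wx":0,"wy":0,"wz":0},{"hand":0.5,"dx":0,"dy":0,"dz":-3,"wx":0,"wy":0,"wz":0},{"hand":0.5,"dx":0,"dy":0,"dz":-2,"wx":0,"wy":0,"wz":0},{"hand":0.5,"dx":0,"dy":0,"dz":-1.7,"wx":0,"wy":0,"wz":0},{"hand":0.5,"dx":0,"dy":0,"dz":0,"wx":0,"wy":0,"wz":0},{"hand":0.5,"dx":0,"dy":0,"dz":0,"wx":0,"wy":0,"wz":0}]'
python3 -m handwheel '[{"hand":-1,"dx":0,"dy":0,"dz":0,"wx":0,"wy":0,"wz":0},{"hand":-1,"dx":0,"dy":0,"dz":0,"wx":0,"wy":0,"wz":0},{"hand":-1,"dx":0,"dy":0,"dz":0,"wx":0,"wy":0,"wz":0},{"hand":-1,"dx":0,"dy":0,"dz":0,"wx":0,"wy":0,"wz":0},{"hand":-1,"dx":0,"dy":0,"dz":0,"wx":0,"wy":0,"wz":0},{"hand":-1,"dx":0,"dy":0,"dz":0,"wx":0,"wy":0,"wz":0},{"hand":-1,"dx":0,"dy":0,"dz":0,"wx":0,"wy":0,"wz":0},{"hand":-1,"dx":0,"dy":0,"dz":0,"wx":0,"wy":0,"wz":0},{"hand":-1,"dx":0,"dy":0,"dz":0,"wx":0,"wy":0,"wz":0},{"hand":-1,"dx":0,"dy":0,"dz":0,"wx":0,"wy":0,"wz":0}]'
```

```text
time_s: 17.15
position: [0.6543, -0.1528, 0.0743]
tcp_rot: [[-0.995, 0.098, 0.005], [0.098, 0.995, -0.001], [-0.005, -0.001, -1.0]]
force: [0.9, -0.4, -0.1]
opening: 0.761
time_s: 18.15
position: [0.6536, -0.1525, 0.0731]
tcp_rot: [[-0.995, 0.099, 0.003], [0.099, 0.995, -0.001], [-0.003, -0.0, -1.0]]
force: [0.3, -0.5, -1.1]
opening: 0.131
```

Handle gripped (opening 11.4 mm). Lift gently.

```bash
python3 -m handwheel '[{"hand":-1,"dx":0,"dy":0,"dz":0.5,"wx":0,"wy":0,"wz":0},{"hand":-1,"dx":0,"dy":0,"dz":1,"wx":0,"wy":0,"wz":0},{"hand":-1,"dx":0,"dy":0,"dz":2,"wx":0,"wy":0,"wz":0},{"hand":-1,"dx":0,"dy":0,"dz":2,"wx":0,"wy":0,"wz":0},{"hand":-1,"dx":0,"dy":0,"dz":2,"wx":0,"wy":0,"wz":0},{"hand":-1,"dx":0,"dy":0,"dz":2,"wx":0,"wy":0,"wz":-0.03},{"hand":-1,"dx":0,"dy":0,"dz":2,"wx":0,"wy":0,"wz":-0.06},{"hand":-1,"dx":0,"dy":0,"dz":1.5,"wx":0,"wy":0,"wz":-0.09},{"hand":-1,"dx":-0.5,"dy":0,"dz":0.5,"wx":0,"wy":0,"wz":-0.1},{"hand":-1,"dx":-0.5,"dy":0,"dz":0,"wx":0,"wy":0,"wz":-0.1}]'
python3 - <<'E'
from h import *
p,d=vision.capture("scene");cv2.imwrite("pics/scene5.png",cv2.resize(p[150:340,140:340],(800,600))[:,:,::-1])
E
```

```text
time_s: 19.15
position: [0.6444, -0.1526, 0.2106]
tcp_rot: [[-0.886, 0.464, 0.006], [0.464, 0.886, -0.003], [-0.007, -0.0, -1.0]]
force: [0.2, -0.7, -2.6]
opening: 0.136
```

View pics/scene5.png

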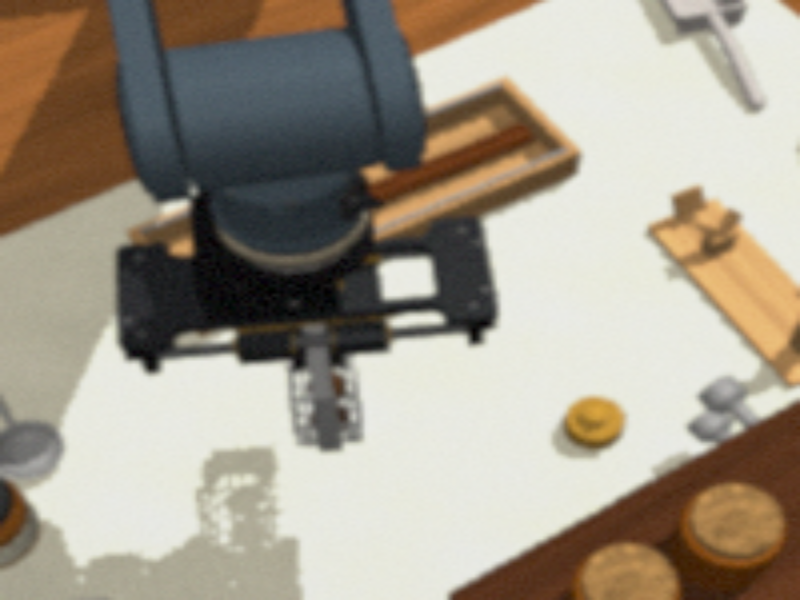

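Basket held level with the balls inside. Turn it half round while moving over the short compartment.

```bash
python3 -m handwheel '[{"hand":-1,"dx":-0.9,"dy":0.18,"dz":0,"wx":0,"wy":0,"wz":-0.13},{"hand":-1,"dx":-0.9,"dy":0.18,"dz":0,"wx":0,"wy":0,"wz":-0.13},{"hand":-1,"dx":-0.9,"dy":0.18,"dz":0,"wx":0,"wy":0,"wz":-0.13},{"hand":-1,"dx":-0.9,"dy":0.18,"dz":0,"wx":0,"wy":0,"wz":-0.13},{"hand":-1,"dx":-0.9,"dy":0.18,"dz":0,"wx":0,"wy":0,"wz":-0.13},{"hand":-1,"dx":-0.9,"dy":0.18,"dz":0,"wx":0,"wy":0,"wz":-0.13},{"hand":-1,"dx":-0.9,"dy":0.18,"dz":0,"wx":0,"wy":0,"wz":-0.13},{"hand":-1,"dx":-0.9,"dy":0.18,"dz":0,"wx":0,"wy":0,"wz":-0.13},{"hand":-1,"dx":-0.9,"dy":0.18,"dz":0,"wx":0,"wy":0,"wz":-0.13},{"hand":-1,"dx":-0.9,"dy":0.18,"dz":0,"wx":0,"wy":0,"wz":-0.13}]'
python3 -m handwheel '[{"hand":-1,"dx":-0.9,"dy":0.18,"dz":0,"wx":0,"wy":0,"wz":-0.13},{"hand":-1,"dx":-0.9,"dy":0.18,"dz":0,"wx":0,"wy":0,"wz":-0.13},{"hand":-1,"dx":-0.9,"dy":0.18,"dz":0,"wx":0,"wy":0,"wz":-0.13},{"hand":-1,"dx":-0.9,"dy":0.18,"dz":0,"wx":0,"wy":0,"wz":-0.13},{"hand":-1,"dx":-0.9,"dy":0.18,"dz":0,"wx":0,"wy":0,"wz":-0.13},{"hand":-1,"dx":-0.9,"dy":0.18,"dz":0,"wx":0,"wy":0,"wz":-0.13},{"hand":-1,"dx":-0.9,"dy":0.18,"dz":0,"wx":0,"wy":0,"wz":-0.13},{"hand":-1,"dx":-0.9,"dy":0.18,"dz":0,"wx":0,"wy":0,"wz":-0.13},{"hand":-1,"dx":-0.9,"dy":0.18,"dz":0,"wx":0,"wy":0,"wz":-0.1},{"hand":-1,"dx":-0.5,"dy":0.1,"dz":0,"wx":0,"wy":0,"wz":-0.06}]'
python3 -m handwheel '[{"hand":-1,"dx":0,"dy":0,"dz":0,"wx":0,"wy":0,"wz":0},{"hand":-1,"dx":0,"dy":0,"dz":0,"wx":0,"wy":0,"wz":0}]'
python3 - <<'E'
from rot import *
v,s=to((-.044,-.999,0));print(v,s['position'],np.round(s['joint_positions'],1))
p,d=vision.capture("scene");cv2.imwrite("pics/scene6.png",cv2.resize(p[130:320,140:340],(800,600))[:,:,::-1])
p,d=vision.capture("wrist");cv2.imwrite("pics/w6.png",p[:,:,::-1])
E
```

```text
time_s: 20.2
position: [0.5533, -0.1343, 0.2087]
tcp_rot: [[0.21, 0.978, -0.001], [0.978, -0.21, -0.003], [-0.003, -0.0, -1.0]]
force: [0.9, -0.3, -1.6]
opening: 0.135
time_s: 21.2
position: [0.467, -0.1169, 0.2087]
tcp_rot: [[0.987, 0.161, -0.004], [0.161, -0.987, 0.0], [-0.004, -0.001, -1.0]]
force: [-0.0, 0.0, -2.0]
opening: 0.133
time_s: 21.4
position: [0.4681, -0.1174, 0.2087]
tcp_rot: [[0.986, 0.164, -0.002], [0.164, -0.986, -0.001], [-0.002, 0.0, -1.0]]
force: [-0.0, 0.0, -1.9]
opening: 0.135
[ 0.00038049 -0.00230157 -0.20906763] [ 0.46813687 -0.1174099   0.20870742] [-2.730e+01  2.050e+01  1.029e+02 -1.000e-01  5.670e+01  5.330e+01]
```

View pics/scene6.png

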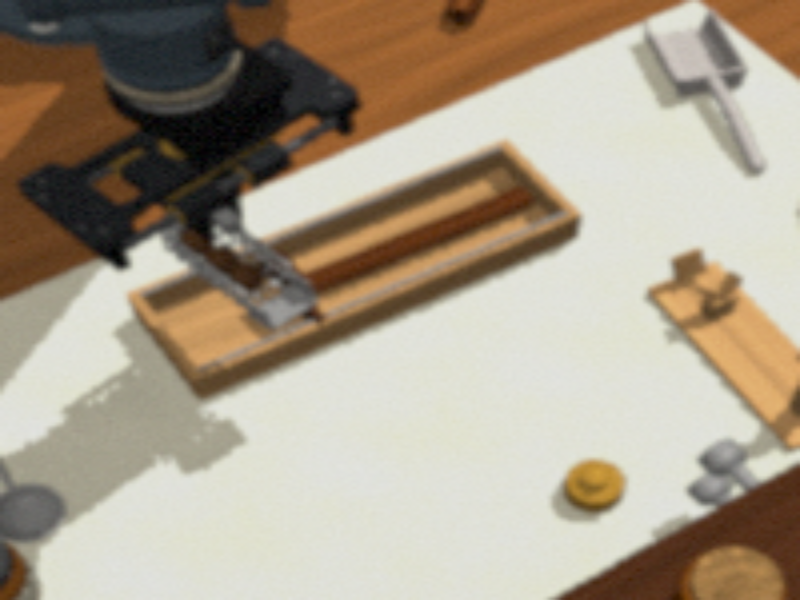

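View pics/w6.png

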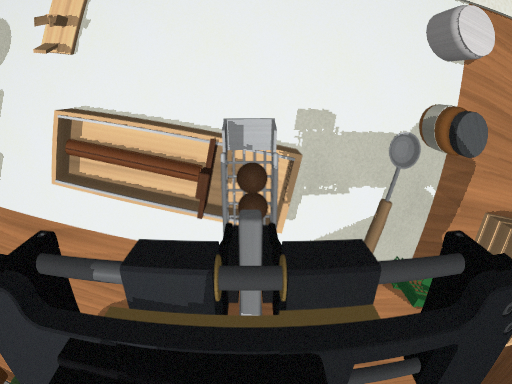

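The basket is now over the short compartment with the spout away from the robot (scene crop: spout at about (290,305)). I finish the turn, move in, and pre-tilt to 14°.

```bash
python3 -m handwheel '[{"hand":-1,"dx":-1,"dy":0,"dz":0,"wx":0,"wy":0,"wz":-0.11},{"hand":-1,"dx":-1,"dy":0,"dz":0,"wx":0,"wy":0,"wz":-0.1},{"hand":-1,"dx":-1.2,"dy":0.1,"dz":-0.5,"wx":0.002,"wy":0.05,"wz":0},{"hand":-1,"dx":-1.2,"dy":0.1,"dz":-1,"wx":0.002,"wy":0.05,"wz":0},{"hand":-1,"dx":-1.2,"dy":0.1,"dz":-1,"wx":0.002,"wy":0.05,"wz":0},{"hand":-1,"dx":-1.2,"dy":0,"dz":-1,"wx":0.002,"wy":0.05,"wz":0},{"hand":-1,"dx":-1,"dy":0,"dz":-1,"wx":0.002,"wy":0.04,"wz":0},{"hand":-1,"dx":-0.5,"dy":0,"dz":-1,"wx":0,"wy":0,"wz":0},{"hand":-1,"dx":0,"dy":0,"dz":0,"wx":0,"wy":0,"wz":0},{"hand":-1,"dx":0,"dy":0,"dz":0,"wx":0,"wy":0,"wz":0}]'
cat > lip.py <<'E'
from rot import *
s=bot.read_state();T=s['tcp_rot'];L=s['position']+T@np.array([.0675,0,.063])
y=np.array([.044,.999]);x=np.array([.999,-.044]);r=(L-np.array([.4533,-.0115,0]))[:2]
print("tcp",s['position'].round(4),"lip",L.round(4),"tray x,y",(r@x).round(4),(r@y).round(4),"tilt",np.degrees(np.arccos(-T[2,2])).round(1),"q",np.round(s['joint_positions'],1),"F",s['force'].round(1))
E
python3 lip.py
```

```text
time_s: 22.5
position: [0.3846, -0.1142, 0.1527]
tcp_rot: [[0.969, -0.047, -0.242], [-0.046, -0.999, 0.011], [-0.243, 0.0, -0.97]]
force: [0.3, 0.5, -0.8]
opening: 0.133
tcp [ 0.3846 -0.1142  0.1527] lip [ 0.4347 -0.1166  0.0753] tray x,y -0.0139 -0.1058 tilt 14.0 q [-27.9  25.9 108.   -7.   59.   69. ] F [ 0.3  0.5 -0.8]
```

Lip is over tray (-0.014,-0.106) as planned. Lower 2 cm and tip slowly.

```bash
python3 -m handwheel '[{"hand":-1,"dx":0,"dy":0,"dz":-1,"wx":0,"wy":0,"wz":0},{"hand":-1,"dx":0,"dy":0,"dz":-1,"wx":0,"wy":0,"wz":0},{"hand":-1,"dx":0.25,"dy":0,"dz":0.09,"wx":0.001,"wy":0.03,"wz":0},{"hand":-1,"dx":0.25,"dy":0,"dz":0.09,"wx":0.001,"wy":0.03,"wz":0},{"hand":-1,"dx":0.25,"dy":0,"dz":0.09,"wx":0.001,"wy":0.03,"wz":0},{"hand":-1,"dx":0.25,"dy":0,"dz":0.09,"wx":0.001,"wy":0.03,"wz":0},{"hand":-1,"dx":0.25,"dy":0,"dz":0.09,"wx":0.001,"wy":0.03,"wz":0},{"hand":-1,"dx":0.25,"dy":0,"dz":0.09,"wx":0.001,"wy":0.03,"wz":0},{"hand":-1,"dx":0.25,"dy":0,"dz":0.07,"wx":0.001,"wy":0.03,"wz":0},{"hand":-1,"dx":0.25,"dy":0,"dz":0.07,"wx":0.001,"wy":0.03,"wz":0}]'
python3 lip.py
python3 -m handwheel '[{"hand":-1,"dx":0.26,"dy":0,"dz":0.07,"wx":0.001,"wy":0.03,"wz":0},{"hand":-1,"dx":0.26,"dy":0,"dz":0.07,"wx":0.001,"wy":0.03,"wz":0},{"hand":-1,"dx":0.26,"dy":0,"dz":0.06,"wx":0.001,"wy":0.03,"wz":0},{"hand":-1,"dx":0.26,"dy":0,"dz":0.06,"wx":0.001,"wy":0.03,"wz":0},{"hand":-1,"dx":0.26,"dy":0,"dz":0.05,"wx":0.001,"wy":0.03,"wz":0},{"hand":-1,"dx":0.26,"dy":0,"dz":0.05,"wx":0.001,"wy":0.03,"wz":0},{"hand":-1,"dx":0.26,"dy":0,"dz":0.04,"wx":0.001,"wy":0.03,"wz":0},{"hand":-1,"dx":0.26,"dy":0,"dz":0.04,"wx":0.001,"wy":0.03,"wz":0},{"hand":-1,"dx":0,"dy":0,"dz":0,"wx":0,"wy":0,"wz":0},{"hand":-1,"dx":0,"dy":0,"dz":0,"wx":0,"wy":0,"wz":0}]'
python3 lip.py
python3 - <<'E'
from rot import *
p,d=vision.capture("scene");cv2.imwrite("pics/scene7.png",cv2.resize(p[130:320,140:340],(800,600))[:,:,::-1])
p,d=vision.capture("wrist");cv2.imwrite("pics/w7.png",p[:,:,::-1])
E
```

```text
time_s: 23.5
position: [0.405, -0.1143, 0.1394]
tcp_rot: [[0.884, -0.046, -0.466], [-0.043, -0.999, 0.018], [-0.466, 0.004, -0.885]]
force: [0.4, -1.1, -0.9]
opening: 0.135
tcp [ 0.405  -0.1143  0.1394] lip [ 0.4353 -0.1161  0.0522] tray x,y -0.0134 -0.1052 tilt 27.8 q [-23.8  34.8  97.4 -10.3  74.2  74.1] F [ 0.4 -1.1 -0.9]
time_s: 24.5
position: [0.4254, -0.1142, 0.1437]
tcp_rot: [[0.748, -0.045, -0.662], [-0.038, -0.999, 0.025], [-0.662, 0.007, -0.749]]
force: [-0.7, 0.8, -0.4]
opening: 0.138
tcp [ 0.4254 -0.1142  0.1437] lip [ 0.4342 -0.1152  0.0518] tray x,y -0.0145 -0.1044 tilt 41.5 q [-21.   42.5  86.5 -12.4  90.9  76.1] F [-0.7  0.8 -0.4]
```

View pics/scene7.png

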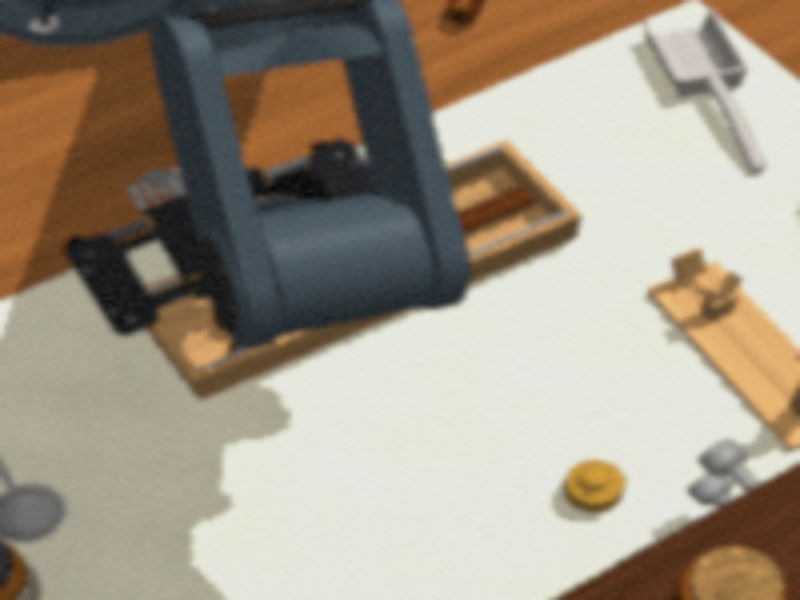

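View pics/w7.png

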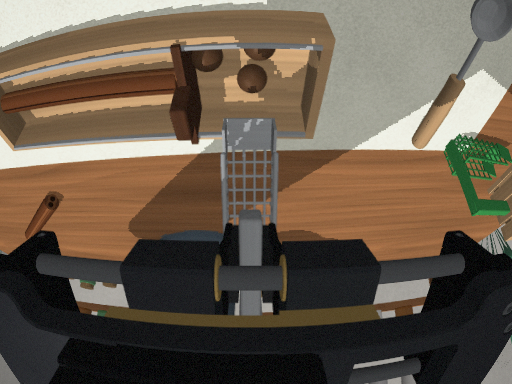

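Wrist view: all three nutmegs are in the short compartment at (208,57), (260,48), (252,78), and the basket is empty. Raise, level, and carry it to clear counter.

```bash
python3 -m handwheel '[{"hand":-1,"dx":0,"dy":0,"dz":3,"wx":0,"wy":0,"wz":0},{"hand":-1,"dx":0,"dy":0,"dz":3,"wx":0,"wy":0,"wz":0},{"hand":-1,"dx":2,"dy":-0.3,"dz":1,"wx":-0.005,"wy":-0.12,"wz":0},{"hand":-1,"dx":2,"dy":-0.3,"dz":0,"wx":-0.005,"wy":-0.12,"wz":0},{"hand":-1,"dx":2.5,"dy":-0.5,"dz":0,"wx":-0.005,"wy":-0.12,"wz":0},{"hand":-1,"dx":2.5,"dy":-0.5,"dz":0,"wx":-0.005,"wy":-0.12,"wz":0},{"hand":-1,"dx":3,"dy":-0.5,"dz":0,"wx":-0.005,"wy":-0.12,"wz":0},{"hand":-1,"dx":3,"dy":-0.5,"dz":0,"wx":-0.005,"wy":-0.12,"wz":0},{"hand":-1,"dx":3,"dy":-0.5,"dz":0,"wx":0,"wy":0,"wz":0},{"hand":-1,"dx":2.5,"dy":-0.5,"dz":0,"wx":0,"wy":0,"wz":0}]'
python3 -m handwheel '[{"hand":-1,"dx":0,"dy":0,"dz":0,"wx":0,"wy":0,"wz":0},{"hand":-1,"dx":0,"dy":0,"dz":0,"wx":0,"wy":0,"wz":0}]'
python3 - <<'E'
from rot import *
s=bot.read_state();v,s=to(s['tcp_rot'][:,1]);print(v,s['position'])
p,d=vision.capture("scene");cv2.imwrite("pics/scene8.png",cv2.resize(p[130:320,140:340],(800,600))[:,:,::-1])
P=cloud("scene",d);X,Y,Z=P[...,0],P[...,1],P[...,2]
m=(d>0)&(X>.5)&(X<.74)&(Y>-.25)&(Y<-.08)&(Z>.055)&(Z<.2)
q=P[m]
for a in np.arange(.52,.74,.02):
    t=q[abs(q[:,0]-a)<.01]
    if len(t):print(round(a,2),len(t),np.percentile(t[:,2],[2,10,50,90]).round(4))
E
```

```text
time_s: 25.6
position: [0.6299, -0.1503, 0.215]
tcp_rot: [[0.999, -0.05, -0.004], [-0.05, -0.999, -0.003], [-0.004, 0.003, -1.0]]
force: [0.1, -0.6, -0.9]
opening: 0.131
time_s: 25.8
position: [0.6293, -0.15, 0.2139]
tcp_rot: [[0.999, -0.049, -0.006], [-0.049, -0.999, -0.002], [-0.006, 0.002, -1.0]]
force: [-0.3, -0.1, -1.1]
opening: 0.137
[ 2.15799120e-03 -5.85697003e-03  7.01172332e-06] [ 0.62933763 -0.14996619  0.21393736]
0.6 4 [0.1437 0.1439 0.1453 0.1518]
0.62 57 [0.1404 0.1419 0.1466 0.1776]
0.64 88 [0.1404 0.1418 0.1517 0.1789]
0.66 86 [0.141  0.1423 0.1539 0.1796]
0.68 141 [0.1424 0.1442 0.1482 0.1697]
0.7 59 [0.1477 0.1485 0.151  0.1603]
```

View pics/scene8.png

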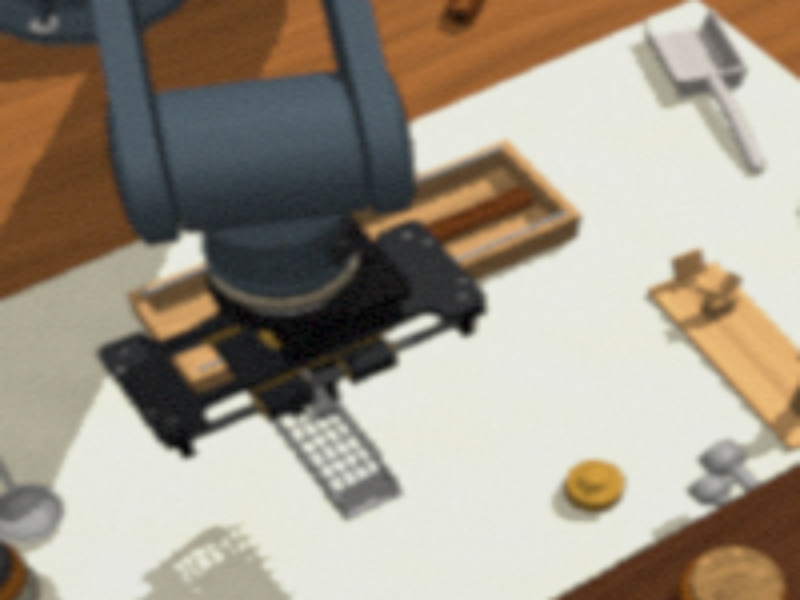

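Basket is empty (mesh seen through) and level, with its underside at 0.141. Lowering 13.9 cm.

```bash
python3 -m handwheel '[{"hand":-1,"dx":0,"dy":0,"dz":-2.5,"wx":0.002,"wy":-0.005,"wz":0},{"hand":-1,"dx":0,"dy":0,"dz":-3,"wx":0,"wy":0,"wz":0},{"hand":-1,"dx":0,"dy":0,"dz":-3,"wx":0,"wy":0,"wz":0},{"hand":-1,"dx":0,"dy":0,"dz":-2.5,"wx":0,"wy":0,"wz":0},{"hand":-1,"dx":0,"dy":0,"dz":-1.5,"wx":0,"wy":0,"wz":0},{"hand":-1,"dx":0,"dy":0,"dz":-0.8,"wx":0,"wy":0,"wz":0},{"hand":-1,"dx":0,"dy":0,"dz":-0.3,"wx":0,"wy":0,"wz":0},{"hand":-1,"dx":0,"dy":0,"dz":-0.3,"wx":0,"wy":0,"wz":0},{"hand":-1,"dx":0,"dy":0,"dz":0,"wx":0,"wy":0,"wz":0},{"hand":-1,"dx":0,"dy":0,"dz":0,"wx":0,"wy":0,"wz":0}]'
```

```text
time_s: 26.85
position: [0.6311, -0.1505, 0.0764]
tcp_rot: [[0.999, -0.049, 0.003], [-0.049, -0.999, -0.002], [0.003, 0.001, -1.0]]
force: [1.0, -1.0, -1.8]
opening: 0.135
```

```bash
python3 -m handwheel '[{"hand":-1,"dx":0,"dy":0,"dz":-0.2,"wx":0,"wy":0,"wz":0},{"hand":-1,"dx":0,"dy":0,"dz":-0.1,"wx":0,"wy":0,"wz":0},{"hand":-1,"dx":0,"dy":0,"dz":0,"wx":0,"wy":0,"wz":0},{"hand":-1,"dx":0,"dy":0,"dz":0,"wx":0,"wy":0,"wz":0}]'
```

```text
time_s: 27.25
position: [0.6312, -0.1504, 0.0731]
tcp_rot: [[0.999, -0.049, 0.003], [-0.049, -0.999, -0.001], [0.003, 0.001, -1.0]]
force: [0.6, 1.0, 2.8]
opening: 0.135
```

Upward force of +2.8 N: the basket is on the counter. Release, lift, and retreat.

```bash
python3 -m handwheel '[{"hand":0.3,"dx":0,"dy":0,"dz":0,"wx":0,"wy":0,"wz":0},{"hand":0.3,"dx":0,"dy":0,"dz":0,"wx":0,"wy":0,"wz":0},{"hand":0.3,"dx":0,"dy":0,"dz":0,"wx":0,"wy":0,"wz":0},{"hand":0.3,"dx":0,"dy":0,"dz":0,"wx":0,"wy":0,"wz":0},{"hand":0.3,"dx":0,"dy":0,"dz":0,"wx":0,"wy":0,"wz":0},{"hand":0.3,"dx":0,"dy":0,"dz":1,"wx":0,"wy":0,"wz":0},{"hand":0.3,"dx":0,"dy":0,"dz":3,"wx":0,"wy":0,"wz":0},{"hand":0.3,"dx":0,"dy":0,"dz":4,"wx":0,"wy":0,"wz":0},{"hand":0.3,"dx":0,"dy":0,"dz":4,"wx":0,"wy":0,"wz":0},{"hand":0.3,"dx":0,"dy":0,"dz":4,"wx":0,"wy":0,"wz":0}]'
python3 -m handwheel '[{"hand":0.3,"dx":-2,"dy":4,"dz":1,"wx":0,"wy":0,"wz":0},{"hand":0.3,"dx":-2,"dy":4,"dz":1,"wx":0,"wy":0,"wz":0},{"hand":0.3,"dx":-2,"dy":4,"dz":1,"wx":0,"wy":0,"wz":0},{"hand":0.3,"dx":-2,"dy":4,"dz":1,"wx":0,"wy":0,"wz":0},{"hand":0.3,"dx":-2,"dy":4,"dz":0,"wx":0,"wy":0,"wz":0},{"hand":0.3,"dx":-1,"dy":4,"dz":0,"wx":0,"wy":0,"wz":0},{"hand":0.3,"dx":-1,"dy":4,"dz":0,"wx":0,"wy":0,"wz":0},{"hand":0.3,"dx":-1,"dy":4,"dz":0,"wx":0,"wy":0,"wz":0},{"hand":0.3,"dx":-1,"dy":4,"dz":0,"wx":0,"wy":0,"wz":0},{"hand":0.3,"dx":-1,"dy":4,"dz":0,"wx":0,"wy":0,"wz":0}]'
python3 -m handwheel '[{"hand":0.3,"dx":-1,"dy":4,"dz":0,"wx":0,"wy":0,"wz":0},{"hand":0.3,"dx":-1,"dy":4,"dz":0,"wx":0,"wy":0,"wz":0},{"hand":0.3,"dx":-1,"dy":4,"dz":0,"wx":0,"wy":0,"wz":0},{"hand":0.3,"dx":-1,"dy":4,"dz":0,"wx":0,"wy":0,"wz":0},{"hand":0.3,"dx":0,"dy":0,"dz":0,"wx":0,"wy":0,"wz":0},{"hand":0.3,"dx":0,"dy":0,"dz":0,"wx":0,"wy":0,"wz":0}]'
python3 - <<'E'
from h import *
for n in("scene","top"):
    p,d=vision.capture(n);np.savez(f"pics/{n}9.npz",p=p,d=d);cv2.imwrite(f"pics/{n}9.png",(cv2.resize(p[130:320,140:340],(800,600)) if n=="scene" else cv2.resize(p[85:240,170:420],(800,496)))[:,:,::-1])
    P=cloud(n,d);X,Y,Z=P[...,0],P[...,1],P[...,2];ok=d>0
    r=np.stack([X-.4533,Y+.0115],-1);tx=r@np.array([.999,-.044]);ty=r@np.array([.044,.999])
    g=ok&(abs(tx)<.03)&(abs(ty)<.14)&(Z>.062)&(Z<.085)
    if g.sum():print(n,"divider ty",ty[g].mean(),(ty[g].min()+ty[g].max())/2)
    br=ok&(p[...,0].astype(int)>p[...,2]+20)&(p[...,0]<130)&(Z>.02)&(Z<.045)
    m=br&(ty>-.045)&(ty<.149)&(abs(tx)<.038)
    print("stick",m.sum(),"ty",ty[m].min(),ty[m].max(),"tx",np.median(tx[m]),"z top",[np.percentile(Z[m&(abs(ty-a)<.02)],90).round(4) for a in(-.03,.05,.12) if (m&(abs(ty-a)<.02)).any()])
    m=br&(ty<-.062)&(ty>-.149)&(abs(tx)<.041)
    k,l,st,c=cv2.connectedComponentsWithStats(m.astype(np.uint8))
    for i in range(1,k):
        if st[i,4]>4:print("ball",st[i,4],tx[l==i].mean().round(4),ty[l==i].mean().round(4),Z[l==i].max().round(4))
    b=ok&(X>.52)&(X<.72)&(Y>-.21)&(Y<-.09)
    for lo,hi in((.08,.12),(.025,.045)):
        q=P[b&(Z>lo)&(Z<hi)]
        if len(q)>3:
            A=np.c_[q[:,:2],np.ones(len(q))];print("bask",len(q),cv2.minAreaRect((q[:,:2]*1000).astype(np.float32)),np.percentile(q[:,2],[5,50,95]).round(4))
s=bot.read_state();print(s['position'],s['time_s'])
E
```

```text
time_s: 28.25
position: [0.6303, -0.1502, 0.2347]
tcp_rot: [[0.999, -0.049, 0.002], [-0.049, -0.999, -0.001], [0.002, 0.001, -1.0]]
force: [0.9, -0.1, 0.2]
opening: 0.648
time_s: 29.25
position: [0.4798, 0.2513, 0.2734]
tcp_rot: [[0.999, -0.049, 0.003], [-0.049, -0.999, -0.001], [0.003, 0.0, -1.0]]
force: [0.2, 0.2, 0.1]
opening: 0.647
time_s: 29.85
position: [0.4399, 0.4102, 0.2728]
tcp_rot: [[0.999, -0.047, 0.002], [-0.047, -0.999, -0.001], [0.002, 0.001, -1.0]]
force: [0.1, -1.5, 0.3]
opening: 0.651
scene divider ty -0.057668356006275866 -0.05691145073202536
stick 434 ty -0.044702892014964475 0.14894961278468 tx 0.0032421539045725993 z top [np.float64(0.0314), np.float64(0.0322), np.float64(0.0314)]
ball 7 -0.0405 -0.0729 0.0385
ball 6 -0.0407 -0.0937 0.042
ball 5 -0.0399 -0.0865 0.0343
ball 5 -0.0401 -0.1086 0.0353
ball 7 -0.0401 -0.1393 0.0404
ball 7 -0.0406 -0.1263 0.0378
ball 47 0.0028 -0.1065 0.0344
ball 42 0.0226 -0.0733 0.0341
ball 24 0.0298 -0.1127 0.0336
bask 163 ((620.8338623046875, -148.36715698242188), (13.646089553833008, 72.17160034179688), 87.90739440917969) [0.0887 0.0996 0.1029]
bask 141 ((639.232177734375, -149.11160278320312), (40.041595458984375, 107.34369659423828), 87.65594482421875) [0.0262 0.0366 0.0409]
top divider ty -0.0554697397796572 -0.055582648651449705
stick 300 ty -0.04403346047877909 0.14358476777824544 tx -0.0018738766377140205 z top [np.float64(0.0319), np.float64(0.0324), np.float64(0.0321)]
ball 27 0.0303 -0.1092 0.034
ball 25 0.0205 -0.0719 0.0334
ball 27 -0.0022 -0.1032 0.0371
bask 85 ((620.135498046875, -146.907470703125), (13.611043930053711, 70.28260803222656), 89.1279525756836) [0.0939 0.0993 0.1036]
bask 69 ((637.710205078125, -149.01248168945312), (39.36316680908203, 106.05622100830078), 87.06436920166016) [0.0263 0.0369 0.0422]
[0.44060322 0.40874397 0.272665  ] 29.95
```

View pics/scene9.png

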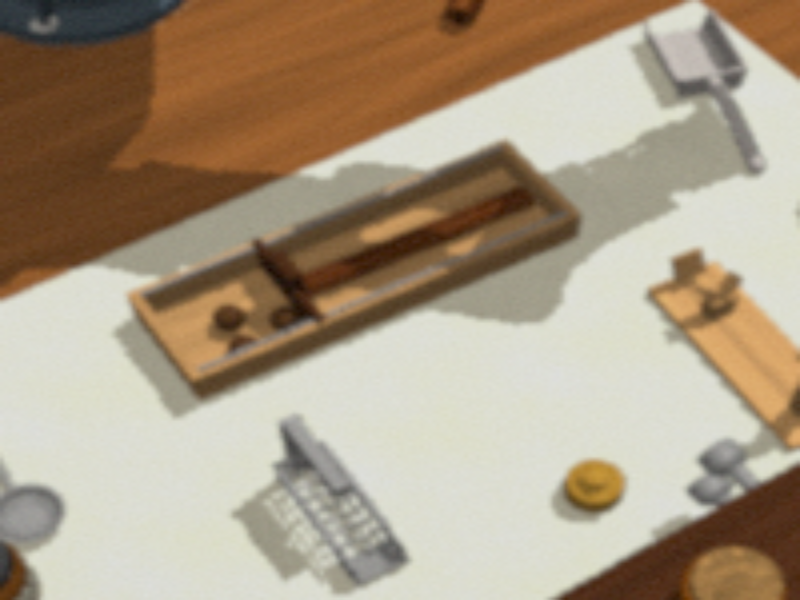

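View pics/top9.png

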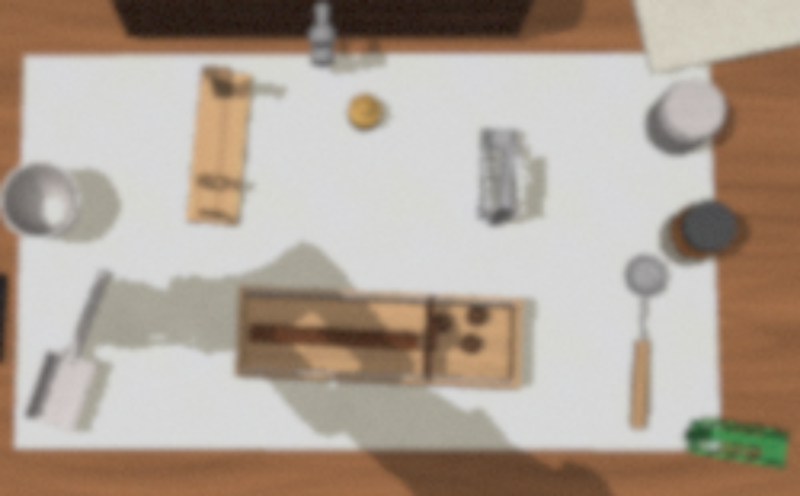

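All conditions look met; handing in.

```bash
python3 -c "
from rig import hand_in,bot
print(bot.read_state()['qvel'].round(2));print(hand_in())"
```

```text
[-1.12 -0.15  0.29  0.06 -0.16  0.08]
the job is handed in; nothing more can be done
None
```

The tray is re-set and the job is handed in, at about 30 s of the 72 s allowed. No verdict is reported, so what follows rests on my last camera checks.

| Check | Last measurement | Needed |
|---|---|---|
| Divider position | -0.058 m (scene view), -0.056 m (top view) | -0.068 to -0.046 m |
| Stick in the long +y compartment | top at 31–32 mm all along, so flat; middle at tray y about 0.047 m | y 0.024 to 0.062 m, axis height below 26 mm |
| Nutmegs in the short compartment | all three, tray y about -0.07 to -0.11 m, tops near 34 mm | y -0.15 to -0.055 m, centres 10 to 40 mm high |
| Basket | empty and upright at about (0.63, -0.15) m; bar top at 99–100 mm, as at the start | upright on the counter |
| Other things | no visible movement in the last top view | none moved more than 30 mm |

- **Basket direction:** tipping the basket spout-towards-the-robot did not work in an empty-handed test, because joint 6 ran to its limit. I turned the basket half round and tipped it the other way, so it now stands facing away from the robot, about 20 mm from where it began.
- **Disagreements:** the two cameras differed by about 2 mm on the divider. The stick's end points in the last check came out too wide because the colour mask also caught dark pixels on the walls, so its position along the tray comes from the gripper's release point and the measurement before lowering.

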